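Load the reader from the carton flow rack

ROBOT

A 6-joint arm with a two-finger parallel gripper is mounted at the origin on the work surface. World frame = base frame: x ahead of the robot, y to its left, z up, the work surface at z = 0. Lengths are in mm, angles in rad, forces in N, time in s.
With the tool pointing down it reaches from about 425 to 1125 mm from the base axis. Payload 14.9 kg.
Tool frame: the origin (TCP) lies at the very end of the fingers, on their centre line; the grasp point (between the pads) lies 19 mm behind it; z points along the fingers, y is the direction in which the jaws open and shut (so a half turn about z gives the same grasp; the last joint's range is limited). The gripper opens to 91 mm and grips with 3 to 60 N. Pads are 32 mm wide; open, the fingers measure 118 mm over their backs; the gripper's body (76 mm by 178 mm) begins 60 mm behind the grasp point.
Start: joints at [1.109, 0.379, 1.734, -0, 1.028, -0.033], TCP at [291.054, 636.636, 213.932] pointing down, gripper open.
Joint ranges: [-2.77, 2.77], [-0.74, 2.19], [0, 2.66], [-1.06, 4.2], [0.31, 2.87], [-3.08, 3.08]. Speed limits (rad/s): [1.89, 1.89, 2.39, 3.14, 3.14, 3.14].

INTERFACE

Orientations are given as a 3x3 rotation matrix whose columns are the frame's x, y, z axes.
In Python, from station import sensors, snapshot, get_calibration, arm, spot_in, trace gives the robot as it stands.
- The arm moves only by the tool step_arm, never from a script. Its argument "series" is a list of rows, each an object with "slide": the shift along the tool's x, y, z in mm, a list of three; "turn": the turn, a rotation vector about the tool's x, y, z in rad, a list of three; "claw": the opening in per cent of the stroke, from 0 (shut) to 100 (fully open). In form: [{"slide": [tx, ty, tz], "turn": [rx, ry, rz], "claw": claw}, ...]. A call has 1 to 5 rows; each row shifts and turns the commanded pose from where the row before left it, along the tool's axes as they then stand; what a row does not reach is not made up. A row lasts 1/12 s, in which the tool goes at most 41.7 mm and 7.16 degrees, less where a joint would pass 70% of its speed; a pose out of reach is approached as far as the arm can. A call with a gripper value outside its range is refused whole. The fingers move at their own pace and stop on an object; "squeeze" is the grip in N (left out, the last holds). Time passes only in rows, so rows that do not move let the fingers close. It gives the time, the measured TCP pose, the force and the opening at its end, in the units of the state.
- sensors.state(): the state, without advancing time (a new reading comes with each control period).
- snapshot(name): name is "side" or "top" or "wrist"; returns the picture (420x560x3 uint8, red, green, blue); there is no depth.
- get_calibration(name): a dict with "fovy" (degrees; the focal length in pixels is half the picture's height over the tangent of half this angle, whatever the lens; pixels are square), "cx", "cy" (the principal point, pixels), "T" (4x4, takes a point from camera to world coordinates). Camera axes: x right, y down, z forward; pixel columns grow to the right and rows downward; lengths in mm; the calibration is good to about 2 mm. A picture is of the moment at which its call begins: read the wrist's pose just before it. get_calibration takes no time and is no camera call; for the wrist camera it gives the pose at the moment of the call.
- arm.job_done(): hands the job in, once; it reports no verdict.
Trained networks look in the newest picture that a camera, given by its name, has taken for a name from the list of things; names that differ only in an ending like _2 or _b are one class to them, and where a whole thing is asked for, a point or a joint stands for the part that bears it (a point fixed in the world has none). Each returns a list of dicts, best first, with "p" (0 to 1); they miss things now and then, are a little off and sometimes report something else, mostly with a low value. They report only what shows in the picture. A call takes as long as a camera call. They do not tell look-alikes from the thing itself.
- spot_in(camera, thing): "bbox" ([left, top, right, bottom] in pixels, round what is visible of it).
- trace(camera, thing): "region" (420x560 bool, what is visible of it) and "bbox" ([left, top, right, bottom] in pixels, round what is visible of it).
The state is a dict: "time_s": time; "joint_positions": joint angles; "joint_velocities": joint speeds; "effort": joint torques, N m; "tcp_pos": TCP position; "ee_rot": TCP orientation; "ft_force": force on the tool from outside, world axes, zero at the start; "moment": the same for the moment, N m; "gripper_width": finger opening in mm.
Only numpy, scipy, OpenCV 4.12 (cv2) and the standard library are available. Lean on these libraries where they do the work, as an engineer would, in place of code of your own. Each camera call takes 0.05 s, during which the arm holds its last target. There are 200 camera calls.

TASK

Draw the reader's loading carriage fully out of its hood, then empty the flow rack, taking the front carton each time and letting the next roll down: lay every carton, and the one left out on the bench if there is one, squarely across the carriage's narrow raised rail, centred on its width. Then push the carriage fully home under the hood with all the cartons still on the rail, and lay the grey in-use block lengthwise on the middle of the ridge on top of the hood. Leave the small jar beside the reader where it stands.

Things in the scene. Friction and masses are not known exactly. Their poses are not given: they have to be found in the camera images.
- rack: aluminium flow rack with one sloped lane of free-turning rollers; origin on the bench under point lane_front, x up-lane (level), y left across the lane, z up. Two hold-down wires run over the lane 9 mm above the cartons, from 55 mm up-lane of lane_front, on posts at y = +-46 mm: only the front carton can be lifted out, then those behind roll down to the stop within about a second
- lane_front (a point): centre of the front carton when it rests against the stop plate, 87 mm above the bench; frame as body rack. The lane climbs at 0.21 rad along +x. Square to the slope, the roller tops are 23 mm below this point; side plates rise 8 mm above the rollers, inner faces at y = +-36 mm, outer +-40 mm; the stop plate rises 22 mm above the rollers
- carriage (a joint): loading carriage of the reader: slide in m, 0 = fully home in the hood, 0.27 = fully drawn out against its end stop; about 2 N of friction, stays where it is left
- handle (a point): black upright post at the carriage's outer end, by which it is drawn and pushed: 18 (x) x 30 (y) mm, its top 115 mm above the bench; the point is on its axis, 95 mm above the bench. The carriage draws out along this frame's +y and goes home along -y
- rail_mid (a point): middle of the top face of the carriage's narrow raised rail: flat aluminium beam 32 wide (x), 236 long (y, along the travel), top 55 mm above the bench and 35 mm above the carriage's 84 mm wide deck. The handle is 198 mm away along +y. Fully out, the rail's inner end stands 34 mm clear of the hood; home, all of it is inside. The tunnel is 104 mm wide and 67 mm high above the rail
- ridge_top (a point): middle of the top face of the narrow aluminium ridge on the reader's white hood: 120 long (x), 26 wide (y), 16 mm above the flat roof, top 166 mm above the bench. The hood is 284 (x) x 272 (y) x 150 mm high with a clear roof strip; its tunnel mouth is 90 mm from this point along +y
- block_center (a point): in-use block: loose plain grey plastic bar with a pale inlay on top, 90 long (its x axis) x 40 (y) x 36 mm high, 0.13 kg; the point is its centre. Starts lying flat on the bench beyond the carriage
- carton0_center (a point): plain cardboard carton with a pale paper band, 66 long (its own y axis) and 46 x 46 square in section, about 0.12 kg; the point is its centre. Starts in the lane of the flow rack, long side across the lane
- carton1_center (a point): plain cardboard carton with a pale paper band, 66 long (its own y axis) and 46 x 46 square in section, about 0.12 kg; the point is its centre. Starts in the lane of the flow rack, long side across the lane
- carton2_center (a point): plain cardboard carton with a pale paper band, 66 long (its own y axis) and 46 x 46 square in section, about 0.12 kg; the point is its centre. Starts last in the lane of the flow rack, long side across the lane; may be absent
- carton3_center (a point): plain cardboard carton with a pale paper band, 66 long (its own y axis) and 46 x 46 square in section, about 0.12 kg; the point is its centre. Starts lying on the bench between the block and the rack; may be absent
- jar: low glass jar, 52 diameter, 60 high; origin at the centre of its underside; to be left alone
Mind the look-alikes: they are no part of the job. What is shaped like the part that bears block_center but turquoise is not meant. What is shaped like the part that bears carton1_center but yellow is not meant.

How it is judged:
By the outcome, as a careful person would: the job done as asked, in the order asked, and still so for the second after the job is handed in, with the robot touching nothing.
Of carton2, carton3 only 1 to 2 are there at a start; the rules pass over those that are not, and their reading is None.
At some moment in a run one of block may be knocked a few centimetres aside while the robot is not near it.
Once in a run the grip may slacken for a moment while it holds something.
It also fails if it takes over 200 s, if anything falls off the work surface, if the arm or the gripper's body presses on something with over 40 N, if the wrist force passes 120 N, or if a joint passes its speed limit or range.

## Working session

There is one attempt and no reset: what is moved stays moved. The work goes in short steps, Python scripts to look and compute and a tool call to move; the robot and the scene stay as the last step left them, time stands still between calls to the robot, and variables do not carry over. Pictures are saved under pics/ and viewed, about 12 in all and at most 16, crops included, and the job is handed in when it is done.

Besides the shell and the picture viewer there is one more tool, called after "Emit:" by a JSON object that holds its "op" and its "data". step_arm: Moves the arm, as the interface text tells. Its arguments: {"type":"object","properties":{"series":{"type":"array"},"squeeze":{"type":"number"}},"required":["series"]}

```bash
ls; mkdir -p pics
cat > h.py <<'E'
import numpy as np, cv2
from station import sensors, snapshot, get_calibration, arm, spot_in, trace
def snap(n,fn=None,box=None,sc=1):
    im=snapshot(n)
    if fn:
        o=im if box is None else im[box[1]:box[3],box[0]:box[2]]
        o=cv2.resize(o,None,fx=sc,fy=sc,interpolation=cv2.INTER_CUBIC)
        cv2.imwrite('pics/'+fn,o[:,:,::-1])
    return im
def fl(c): return 210/np.tan(np.radians(c['fovy'])/2)
def ray(c,u,v):
    T=np.array(c['T']); f=fl(c)
    d=T[:3,:3]@np.array([(u-c['cx'])/f,(v-c['cy'])/f,1]); return T[:3,3],d
def px2z(c,u,v,z):
    o,d=ray(c,u,v); return o+d*(z-o[2])/d[2]
def proj(c,p):
    T=np.array(c['T']); q=T[:3,:3].T@(np.array(p,float)-T[:3,3]); f=fl(c)
    return np.array([c['cx']+f*q[0]/q[2],c['cy']+f*q[1]/q[2]])
E
python3 - <<'E'
from h import *
np.set_printoptions(precision=3,suppress=True)
print(sensors.state())
for n in ['top','side']:
    im=snap(n,n+'0.png'); c=get_calibration(n); print(n,c)
    for t in ['rack','handle','rail_mid','ridge_top','block_center','carton0_center','jar']:
        print(t,[(np.round(d['bbox']).tolist(),round(d['p'],2)) for d in spot_in(n,t)])
E
```

```text
pics
{'time_s': 0.0, 'joint_positions': array([ 1.109,  0.379,  1.735, -0.   ,  1.028, -0.033]), 'joint_velocities': array([ 0.   , -0.001, -0.002, -0.001, -0.   , -0.   ]), 'effort': array([ -0.008, -76.374, -43.434,   0.065,   0.043,  -0.   ]), 'tcp_pos': array([290.881, 636.27 , 213.279]), 'ee_rot': array([[-0.909,  0.416, -0.   ],
       [ 0.416,  0.909, -0.001],
       [ 0.   , -0.001, -1.   ]]), 'ft_force': array([-0.215,  0.266,  0.39 ]), 'moment': array([-0.024,  0.009,  0.011]), 'gripper_width': 91.2184401051879}
top {'fovy': 52.85299130071054, 'cx': 275.18018494717643, 'cy': 210.73412457264584, 'T': array([[  -0.019,   -0.992,    0.122,  460.19 ],
       [  -1.   ,    0.02 ,    0.002,  104.307],
       [  -0.005,   -0.122,   -0.993, 1298.447],
       [   0.   ,    0.   ,    0.   ,    1.   ]])}
rack [([160.0, 192.0, 210.0, 272.0], 0.83), ([315.0, 244.0, 371.0, 275.0], 0.61)]
handle [([315.0, 242.0, 371.0, 276.0], 0.89)]
rail_mid [([314.0, 243.0, 371.0, 274.0], 0.58), ([160.0, 192.0, 211.0, 270.0], 0.47)]
ridge_top [([237.0, 204.0, 477.0, 312.0], 0.93)]
block_center [([284.0,
[... 162 characters left out ...]
), ([164.0, 239.0, 190.0, 254.0], 0.38)]
side {'fovy': 53.34000371918097, 'cx': 275.4295768886939, 'cy': 220.43784485299324, 'T': array([[   0.938,   -0.27 ,    0.218,  322.656],
       [  -0.347,   -0.693,    0.632, -631.717],
       [  -0.019,   -0.669,   -0.743,  973.86 ],
       [   0.   ,    0.   ,    0.   ,    1.   ]])}
rack [([206.0, 140.0, 284.0, 206.0], 0.87)]
handle [([244.0, 263.0, 264.0, 304.0], 0.6)]
rail_mid [([245.0, 263.0, 261.0, 303.0], 0.94)]
ridge_top [([210.0, 224.0, 384.0, 420.0], 0.62)]
block_center [([288.0, 232.0, 323.0, 253.0], 0.95), ([304.0, 257.0, 322.0, 288.0], 0.86)]
carton0_center [([206.0, 162.0, 222.0, 188.0], 0.88)]
jar [([348.0, 288.0, 370.0, 314.0], 0.95)]
```

Run:
```python
import cv2,numpy as np
a=cv2.imread('pics/top0.png')[150:330,130:480]; b=cv2.imread('pics/side0.png')[120:400,170:430]
cv2.imwrite('pics/top0c.png',cv2.resize(a,(800,411),interpolation=2)); cv2.imwrite('pics/side0c.png',cv2.resize(b,(557,600),interpolation=2))
```

```text
(no output)
```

View pics/top0c.png

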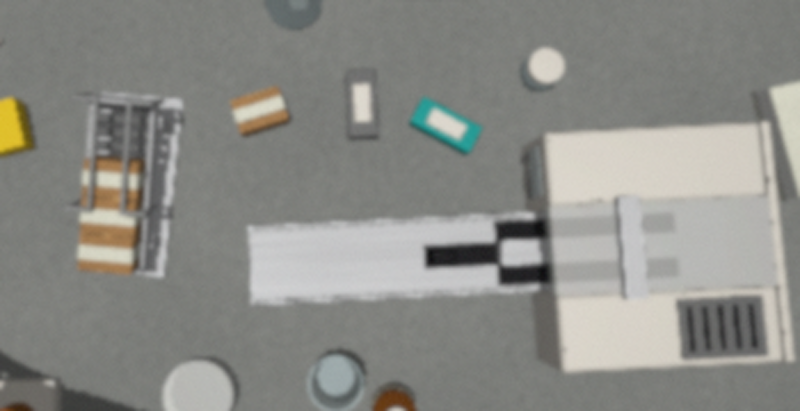

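View pics/side0c.png

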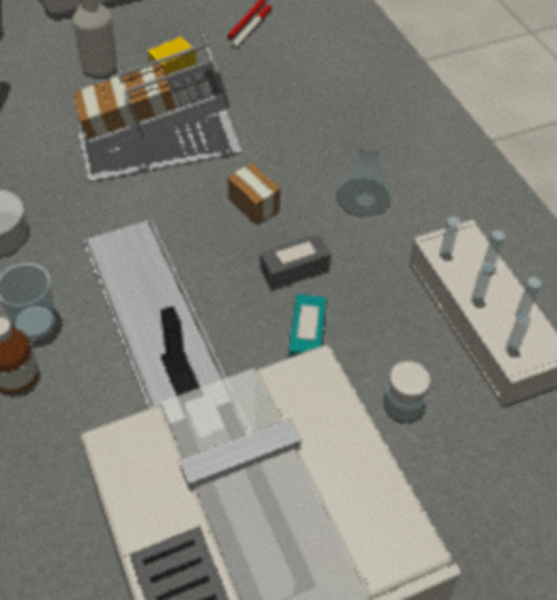

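The top picture shows three cartons in the lane (px 178,265 / 178,249 / 178,233), one carton on the bench at (244,198), the dark grey block at (288,195) and a turquoise look-alike at (325,204). A yellow look-alike carton sits at (133,205). The handle is at about (332,262), the ridge at (406,258) and the jar at (368,182).

Run:
```python
from h import *
np.set_printoptions(precision=1,suppress=True)
T=get_calibration('top');S=get_calibration('side');W=get_calibration('wrist')
t=lambda x,y:(130+x/2.286,150+y/2.283)
s=lambda x,y:(170+x/2.143,120+y/2.143)
print('ridge ends T',px2z(T,*t(624,198),166),px2z(T,*t(635,297),166))
print('ridge ends S',px2z(S,*s(190,470),166),px2z(S,*s(296,433),166))
print('handle',[px2z(T,*t(430,256),115),px2z(T,*t(500,256),60)],'S',px2z(S,*s(168,312),115))
print('base corners',[px2z(T,*t(*p),5)[:2] for p in [(250,228),(252,303),(545,290),(540,212)]])
print('carton3',px2z(T,*t(260,110),46),px2z(S,*s(254,185),46))
print('block',px2z(T,*t(361,103),36),px2z(S,*s(295,253),36))
print('front carton',px2z(T,*t(108,255),110),'jar',px2z(T,*t(545,66),60),px2z(S,*s(410,380),60))
st=sensors.state();R=st['ee_rot'];A=np.array(W['T'])
print('cam in tool',R.T@(A[:3,3]-st['tcp_pos']),'\n',R.T@A[:3,:3],W['fovy'],W['cx'],W['cy'])
```

```text
ridge ends T [ 522.1 -233.5  166. ] [ 407.3 -239.8  166. ]
ridge ends S [ 412.9 -242.5  166. ] [ 524.1 -242.6  166. ]
handle [array([458.9,  -9.3, 115. ]), array([ 457.2, -103.6,   60. ])] S [458.4 -19.9 115. ]
base corners [array([500.5, 219. ]), array([401.6, 217.2]), array([ 411.2, -170.4]), array([ 514.4, -168.5])]
carton3 [653.4 200.9  46. ] [653.2 198.   46. ]
block [661.6  68.   36. ] [661.7  67.9  36. ]
front carton [467.7 383.7 110. ] jar [ 701.8 -172.    60. ] [ 702.3 -176.1   60. ]
cam in tool [  84.5    0.2 -170.3] 
 [[ 0.  -1.  -0.3]
 [ 1.   0.   0. ]
 [-0.  -0.3  1. ]] 64.94395316992406 279.3900092934185 211.58711969440446
```

```bash
cat >> h.py <<'E'
from scipy.spatial.transform import Rotation as Ro
def down(yaw,tilt=0):
    """tool pointing down, tool x at world angle yaw; tilt about tool y"""
    x=np.array([np.cos(yaw),np.sin(yaw),0]);z=np.array([0,0,-1.])
    return np.c_[x,np.cross(z,x),z]@Ro.from_rotvec([0,tilt,0]).as_matrix()
def plan(legs,p=None,R=None,vmax=38):
    """legs: (pos, R or None, speed mm/row). prints rows in tool axes"""
    st=sensors.state(); p=np.array(st['tcp_pos'] if p is None else p); R=np.array(st['ee_rot'] if R is None else R)
    print('from',p.round(1),'w',round(st['gripper_width'],1),'t',round(st['time_s'],1))
    for q,Q,v in legs:
        q=np.array(q,float); Q=R if Q is None else Q
        rv=Ro.from_matrix(R.T@Q).as_rotvec()
        n=max(int(np.ceil(np.linalg.norm(q-p)/(v or vmax))),int(np.ceil(np.linalg.norm(rv)/.115)),1)
        step=np.round(rv/n,3); d0=q.copy()
        for i in range(n):
            s=np.round(R.T@(q-p)/(n-i),1)
            print('  s',s.tolist(),'t',step.tolist()); p=p+R@s; R=R@Ro.from_rotvec(step).as_matrix()
        print('  -- at',p.round(1))
E
python3 - <<'E'
from h import *
plan([((420,400,300),None,0),((440,60,280),down(1.6),0)])
E
```

```text
from [291.  636.6 213.9] w 90.8 t 0.8
  s [-27.0, -20.2, -10.8] t [0.0, 0.0, 0.0]
  s [-27.0, -20.2, -10.8] t [0.0, 0.0, 0.0]
  s [-26.9, -20.2, -10.7] t [0.0, 0.0, 0.0]
  s [-27.0, -20.2, -10.8] t [0.0, 0.0, 0.0]
  s [-26.9, -20.2, -10.7] t [0.0, 0.0, 0.0]
  s [-27.0, -20.2, -10.8] t [0.0, 0.0, 0.0]
  s [-26.9, -20.2, -10.7] t [0.0, 0.0, 0.0]
  s [-27.0, -20.2, -10.8] t [0.0, 0.0, 0.0]
  -- at [420. 400. 300.]
  s [-16.0, -30.1, 2.0] t [-0.0, 0.0, 0.111]
  s [-19.2, -28.1, 2.0] t [-0.0, 0.0, 0.111]
  s [-22.2, -25.8, 2.0] t [-0.0, 0.0, 0.111]
  s [-24.9, -23.2, 2.0] t [-0.0, 0.0, 0.111]
  s [-27.3, -20.3, 2.0] t [-0.0, 0.0, 0.111]
  s [-29.4, -17.2, 2.0] t [-0.0, 0.0, 0.111]
  s [-31.1, -13.8, 2.0] t [-0.0, 0.0, 0.111]
  s [-32.5, -10.3, 2.0] t [-0.0, 0.0, 0.111]
  s [-33.4, -6.6, 2.0] t [-0.0, 0.0, 0.111]
  s [-34.0, -2.9, 2.0] t [-0.0, 0.0, 0.111]
  -- at [440.  60. 280.]
```

Emit:
{"op": "step_arm", "data": {"series": [{"slide": [-27, -20, -11], "turn": [0, 0, 0], "claw": 100}, {"slide": [-27, -20, -11], "turn": [0, 0, 0], "claw": 100}, {"slide": [-27, -20, -11], "turn": [0, 0, 0], "claw": 100}, {"slide": [-27, -20, -11], "turn": [0, 0, 0], "claw": 100}, {"slide": [-27, -20, -11], "turn": [0, 0, 0], "claw": 100}]}}

```text
time_s: 1.22
tcp_pos: [372.7, 488.1, 269.4]
ee_rot: [[-0.91, 0.415, 0.0], [0.415, 0.91, 0.0], [-0.0, 0.0, -1.0]]
ft_force: [0.5, 0.9, 0.3]
gripper_width: 91.3
```

Emit:
{"op": "step_arm", "data": {"series": [{"slide": [-27, -20, -11], "turn": [0, 0, 0], "claw": 100}, {"slide": [-27, -20, -11], "turn": [0, 0, 0], "claw": 100}, {"slide": [-27, -20, -11], "turn": [0, 0, 0], "claw": 100}, {"slide": [-16, -30, 2], "turn": [0, 0, 0.111], "claw": 100}, {"slide": [-19, -28, 2], "turn": [0, 0, 0.111], "claw": 100}]}}

```text
time_s: 1.63
tcp_pos: [425.7, 332.3, 298.7]
ee_rot: [[-0.793, 0.61, 0.001], [0.61, 0.793, 0.001], [-0.001, 0.002, -1.0]]
ft_force: [-0.1, -0.0, -0.2]
gripper_width: 91.0
```

Emit:
{"op": "step_arm", "data": {"series": [{"slide": [-22, -26, 2], "turn": [0, 0, 0.111], "claw": 100}, {"slide": [-25, -23, 2], "turn": [0, 0, 0.111], "claw": 100}, {"slide": [-27, -20, 2], "turn": [0, 0, 0.111], "claw": 100}, {"slide": [-29, -17, 2], "turn": [0, 0, 0.111], "claw": 100}, {"slide": [-31, -14, 2], "turn": [0, 0, 0.111], "claw": 100}]}}

```text
time_s: 2.05
tcp_pos: [434.4, 163.1, 288.0]
ee_rot: [[-0.352, 0.936, 0.001], [0.936, 0.352, 0.0], [-0.0, 0.001, -1.0]]
ft_force: [1.0, 0.6, -0.0]
gripper_width: 91.4
```

Emit:
{"op": "step_arm", "data": {"series": [{"slide": [-32, -10, 2], "turn": [0, 0, 0.111], "claw": 100}, {"slide": [-33, -7, 2], "turn": [0, 0, 0.111], "claw": 100}, {"slide": [-34, -3, 2], "turn": [0, 0, 0.111], "claw": 100}, {"slide": [0, 0, 0], "turn": [0, 0, 0], "claw": 100}, {"slide": [0, 0, 0], "turn": [0, 0, 0], "claw": 100}]}}

```text
time_s: 2.47
tcp_pos: [440.1, 62.1, 282.1]
ee_rot: [[-0.029, 1.0, 0.0], [1.0, 0.029, 0.0], [0.0, 0.0, -1.0]]
ft_force: [0.5, 0.4, -0.6]
gripper_width: 91.4
```

Run:
```python
from h import *
st=sensors.state();print(st['tcp_pos'],st['ee_rot'][:,0],st['time_s'])
snap('wrist','w1.png');W=get_calibration('wrist')
for t in ['handle','rail_mid','ridge_top']:
    print(t,[(np.round(d['bbox']).tolist(),round(d['p'],2)) for d in spot_in('wrist',t)])
```

```text
[440.13969964  62.14197573 282.06248898] [-2.93446186e-02  9.99569352e-01  6.64705653e-05] 2.4667
handle [([262.0, 226.0, 320.0, 362.0], 0.82)]
rail_mid [([261.0, 225.0, 319.0, 365.0], 0.88)]
ridge_top []
```

View pics/w1.png

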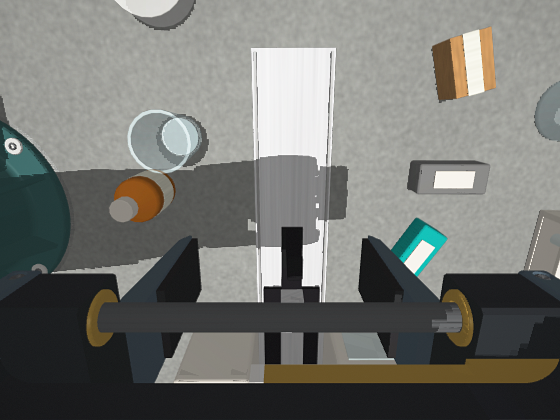

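Run:
```python
from h import *
np.set_printoptions(precision=1,suppress=True)
T=get_calibration('top');S=get_calibration('side');W=get_calibration('wrist')
t=lambda x,y:(130+x/2.286,150+y/2.283)
s=lambda x,y:(170+x/2.143,120+y/2.143)
for z in (0,20,55,75,115): print(z,'W',px2z(W,291.5,227,z)[:2],'T',px2z(T,*t(425,256),z)[:2],'S',px2z(S,*s(168,312),z)[:2])
for z in (0,20): print('edges',z,[px2z(W,*p,z)[:2] for p in [(251,50),(335,50),(258,250),(323,250)]])
for n in ['wrist','top','side']:
    im=snapshot(n); d=trace(n,'handle')
    for q in d[:2]:
        m=q['region']; print(n,q['p'],q['bbox'],m.sum())
        g=cv2.cvtColor(im,cv2.COLOR_RGB2GRAY); b=[int(v) for v in q['bbox']]
        x0,y0,x1,y1=b[0]-12,b[1]-12,b[2]+12,b[3]+12
        cv2.imwrite(f'pics/hd_{n}.png',cv2.resize(im[y0:y1,x0:x1,::-1],None,fx=6,fy=6,interpolation=2)[:590,:790]); print(x0,y0)
        break
```

```text
0 W [460.6 -13.9] T [458.9 -13.7] S [476.5  62.1]
20 W [459.5  -6.7] T [458.9 -11.9] S [473.4  47.8]
55 W [457.7   5.9] T [459.   -8.7] S [467.9  22.9]
75 W [456.7  13. ] T [459.   -6.9] S [464.7   8.6]
115 W [454.6  27.4] T [459.   -3.2] S [458.4 -19.9]
edges 0 [array([399.5, 218.4]), array([504.2, 222. ]), array([412.4, -51.9]), array([509.1, -48.6])]
edges 20 [array([401.2, 215.3]), array([501.2, 218.7]), array([413.5, -43.1]), array([505.9, -39.9])]
wrist 0.81 [261.0, 224.9, 319.7, 362.6] 3847
249 212
top 0.92 [338.4, 244.2, 370.8, 275.5] 708
326 232
side 0.85 [246.6, 264.3, 261.6, 304.8] 345
234 252
```

View pics/hd_side.png

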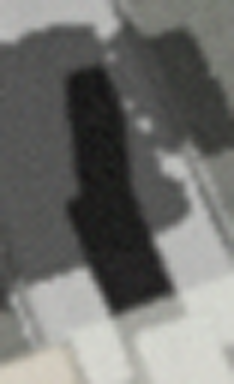

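Emit:
{"op": "step_arm", "data": {"series": [{"slide": [-28, 6, 30], "turn": [0, 0, 0], "claw": 100}, {"slide": [-28, 6, 30], "turn": [0, 0, 0], "claw": 100}, {"slide": [-29, 5, 30], "turn": [0, 0, 0.004], "claw": 100}, {"slide": [0, 0, 35], "turn": [0, 0, 0], "claw": 100}, {"slide": [0, 0, 35], "turn": [0, 0, 0], "claw": 100}]}}

```text
time_s: 3.38
tcp_pos: [460.2, -21.9, 121.1]
ee_rot: [[-0.026, 1.0, 0.001], [1.0, 0.026, -0.0], [-0.0, 0.001, -1.0]]
ft_force: [1.4, 0.7, -1.0]
gripper_width: 91.2
```

Emit:
{"op": "step_arm", "data": {"series": [{"slide": [0, 0, 25], "turn": [0, 0, 0], "claw": 100}, {"slide": [0, 0, 17], "turn": [0, 0, 0], "claw": 100}, {"slide": [0, 0, 0], "turn": [0, 0, 0], "claw": 10}, {"slide": [0, 0, 0], "turn": [0, 0, 0], "claw": 10}, {"slide": [0, 0, 0], "turn": [0, 0, 0], "claw": 10}], "squeeze": 25}}

```text
time_s: 3.8
tcp_pos: [460.5, -20.7, 81.2]
ee_rot: [[-0.028, 1.0, 0.001], [1.0, 0.028, -0.0], [-0.0, 0.001, -1.0]]
ft_force: [-0.3, 0.4, 0.6]
gripper_width: 73.9
```

Emit:
{"op": "step_arm", "data": {"series": [{"slide": [0, 0, 0], "turn": [0, 0, 0], "claw": 0}, {"slide": [0, 0, 0], "turn": [0, 0, 0], "claw": 0}, {"slide": [0, 0, 0], "turn": [0, 0, 0], "claw": 0}, {"slide": [0, 0, 0], "turn": [0, 0, 0], "claw": 0}, {"slide": [0, 0, 0], "turn": [0, 0, 0], "claw": 0}]}}

```text
time_s: 4.22
tcp_pos: [460.0, -20.8, 80.6]
ee_rot: [[-0.028, 1.0, 0.001], [1.0, 0.028, -0.0], [-0.0, 0.001, -1.0]]
ft_force: [-0.0, -0.6, 0.4]
gripper_width: 40.7
```

Emit:
{"op": "step_arm", "data": {"series": [{"slide": [0, 0, 0], "turn": [0, 0, -0.005], "claw": 0}, {"slide": [0, 0, 0], "turn": [0, 0, 0], "claw": 0}, {"slide": [0, 0, 0], "turn": [0, 0, 0], "claw": 0}, {"slide": [0, 0, 0], "turn": [0, 0, 0], "claw": 0}, {"slide": [0, 0, 0], "turn": [0, 0, 0], "claw": 0}]}}

```text
time_s: 4.63
tcp_pos: [459.9, -20.8, 80.2]
ee_rot: [[-0.033, 0.999, 0.0], [0.999, 0.033, 0.0], [0.0, 0.0, -1.0]]
ft_force: [1.4, 0.4, -0.8]
gripper_width: 17.8
```

Emit:
{"op": "step_arm", "data": {"series": [{"slide": [0, 0, 0], "turn": [0, 0, 0], "claw": 0}, {"slide": [3, 0, 0], "turn": [0, 0, 0], "claw": 0}, {"slide": [5, 0, 0], "turn": [0, 0, 0], "claw": 0}, {"slide": [8, 0, 0], "turn": [0, 0, 0], "claw": 0}, {"slide": [8, 0, 0], "turn": [0, 0, 0], "claw": 0}]}}

```text
time_s: 5.05
tcp_pos: [459.1, 3.8, 80.2]
ee_rot: [[-0.033, 0.999, 0.0], [0.999, 0.033, -0.0], [-0.0, 0.0, -1.0]]
ft_force: [4.7, -2.0, -5.8]
gripper_width: 17.9
```

Emit:
{"op": "step_arm", "data": {"series": [{"slide": [12, 0, 0], "turn": [0, 0, 0], "claw": 0}, {"slide": [14, 0, 0], "turn": [0, 0, 0], "claw": 0}, {"slide": [14, 0, 0], "turn": [0, 0, 0], "claw": 0}, {"slide": [14, 0, 0], "turn": [0, 0, 0], "claw": 0}, {"slide": [14, 0, 0], "turn": [0, 0, 0], "claw": 0}]}}

```text
time_s: 5.47
tcp_pos: [457.0, 72.5, 80.2]
ee_rot: [[-0.033, 0.999, 0.001], [0.999, 0.033, -0.0], [-0.0, 0.001, -1.0]]
ft_force: [8.0, -2.9, -9.8]
gripper_width: 18.0
```

Emit:
{"op": "step_arm", "data": {"series": [{"slide": [14, 0, 0], "turn": [0, 0, 0], "claw": 0}, {"slide": [14, 0, 0], "turn": [0, 0, 0], "claw": 0}, {"slide": [14, 0, 0], "turn": [0, 0, 0], "claw": 0}, {"slide": [12, 0, 0], "turn": [0, 0, 0], "claw": 0}, {"slide": [8, 0, 0], "turn": [0, 0, 0], "claw": 0}]}}

```text
time_s: 5.88
tcp_pos: [455.0, 134.8, 80.2]
ee_rot: [[-0.034, 0.999, 0.001], [0.999, 0.034, 0.0], [0.0, 0.001, -1.0]]
ft_force: [8.7, -3.2, -10.4]
gripper_width: 18.0
```

Emit:
{"op": "step_arm", "data": {"series": [{"slide": [8, 0, 0], "turn": [0, 0, 0], "claw": 0}, {"slide": [8, 0, 0], "turn": [0, 0, 0], "claw": 0}, {"slide": [8, 0, 0], "turn": [0, 0, 0], "claw": 0}, {"slide": [6, 0, 0], "turn": [0, 0, 0], "claw": 0}, {"slide": [4, 0, 0], "turn": [0, 0, 0], "claw": 0}]}}

```text
time_s: 6.3
tcp_pos: [454.0, 168.4, 80.2]
ee_rot: [[-0.034, 0.999, 0.001], [0.999, 0.034, 0.0], [0.0, 0.001, -1.0]]
ft_force: [9.9, -2.5, -9.7]
gripper_width: 17.9
```

Emit:
{"op": "step_arm", "data": {"series": [{"slide": [5, 0, 0], "turn": [0, 0, 0], "claw": 0}, {"slide": [5, 0, 0], "turn": [0, 0, 0], "claw": 0}, {"slide": [5, 0, 0], "turn": [0, 0, 0], "claw": 0}, {"slide": [5, 0, 0], "turn": [0, 0, 0], "claw": 0}, {"slide": [2, 0, 0], "turn": [0, 0, 0], "claw": 0}]}}

```text
time_s: 6.72
tcp_pos: [453.3, 190.4, 80.4]
ee_rot: [[-0.034, 0.999, 0.002], [0.999, 0.034, 0.0], [0.0, 0.002, -1.0]]
ft_force: [9.6, -2.2, -6.0]
gripper_width: 17.9
```

Emit:
{"op": "step_arm", "data": {"series": [{"slide": [2, 0, 0], "turn": [0, 0, 0], "claw": 0}, {"slide": [2, 0, 0], "turn": [0, 0, 0], "claw": 0}, {"slide": [2, 0, 0], "turn": [0, 0, 0], "claw": 0}, {"slide": [2, 0, 0], "turn": [0, 0, 0], "claw": 0}]}}

```text
time_s: 7.05
tcp_pos: [453.1, 198.0, 80.4]
ee_rot: [[-0.034, 0.999, 0.002], [0.999, 0.034, 0.0], [0.0, 0.002, -1.0]]
ft_force: [8.5, -2.6, -6.1]
gripper_width: 18.2
```

Emit:
{"op": "step_arm", "data": {"series": [{"slide": [2, 0, 0], "turn": [0, 0, 0], "claw": 0}, {"slide": [2, 0, 0], "turn": [0, 0, 0], "claw": 0}, {"slide": [2, 0, 0], "turn": [0, 0, 0], "claw": 0}]}}

```text
time_s: 7.3
tcp_pos: [452.8, 204.0, 80.4]
ee_rot: [[-0.034, 0.999, 0.002], [0.999, 0.034, 0.0], [0.0, 0.002, -1.0]]
ft_force: [9.6, -0.9, -7.2]
gripper_width: 17.9
```

Emit:
{"op": "step_arm", "data": {"series": [{"slide": [2, 0, 0], "turn": [0, 0, 0], "claw": 0}, {"slide": [2, 0, 0], "turn": [0, 0, 0], "claw": 0}, {"slide": [2, 0, 0], "turn": [0, 0, 0], "claw": 0}]}}

```text
time_s: 7.55
tcp_pos: [452.7, 208.1, 80.2]
ee_rot: [[-0.035, 0.999, 0.001], [0.999, 0.035, -0.003], [-0.003, 0.001, -1.0]]
ft_force: [16.2, -30.7, -3.8]
gripper_width: 17.8
```

Emit:
{"op": "step_arm", "data": {"series": [{"slide": [-2, 0, 0], "turn": [0, 0, 0], "claw": 60}, {"slide": [0, 0, 0], "turn": [0, 0, 0], "claw": 60}, {"slide": [0, 0, 0], "turn": [0, 0, 0], "claw": 60}, {"slide": [0, 0, 0], "turn": [0, 0, 0], "claw": 60}, {"slide": [0, 0, 0], "turn": [0, 0, 0], "claw": 60}]}}

```text
time_s: 7.97
tcp_pos: [452.0, 207.4, 80.2]
ee_rot: [[-0.033, 0.999, -0.0], [0.999, 0.033, 0.0], [0.0, -0.0, -1.0]]
ft_force: [0.9, -0.5, -0.7]
gripper_width: 48.2
```

Emit:
{"op": "step_arm", "data": {"series": [{"slide": [0, 0, -30], "turn": [0, 0, 0], "claw": 100}, {"slide": [0, 0, -35], "turn": [0, 0, 0], "claw": 100}, {"slide": [-20, 0, -33], "turn": [0, 0, 0], "claw": 100}, {"slide": [-30, 0, -28], "turn": [0, 0, 0], "claw": 100}, {"slide": [-30, 0, -28], "turn": [0, 0, 0], "claw": 100}]}}

```text
time_s: 8.38
tcp_pos: [454.5, 126.7, 235.8]
ee_rot: [[-0.035, 0.999, 0.001], [0.999, 0.035, 0.0], [0.0, 0.001, -1.0]]
ft_force: [0.8, -0.1, -0.0]
gripper_width: 81.9
```

Emit:
{"op": "step_arm", "data": {"series": [{"slide": [-30, 0, -28], "turn": [0, 0, 0], "claw": 100}, {"slide": [-30, 0, -28], "turn": [0, 0, 0], "claw": 100}, {"slide": [-30, 0, -28], "turn": [0, 0, 0], "claw": 100}, {"slide": [-30, 0, 0], "turn": [0, 0, 0], "claw": 100}, {"slide": [0, 0, 0], "turn": [0, 0, 0], "claw": 100}]}}

```text
time_s: 8.8
tcp_pos: [459.5, 3.9, 320.1]
ee_rot: [[-0.031, 1.0, 0.004], [1.0, 0.031, -0.001], [-0.001, 0.004, -1.0]]
ft_force: [-0.6, 0.9, -1.0]
gripper_width: 91.2
```

Run:
```python
from h import *
st=sensors.state();print(st['tcp_pos'],st['ee_rot'][:,0],st['time_s'])
snap('wrist','w2.png')
import pickle; pickle.dump(get_calibration('wrist'),open('w2.pkl','wb'))
```

```text
[459.52614005   3.92486945 320.11164518] [-3.05552021e-02  9.99532668e-01 -9.08072882e-04] 8.8
```

View pics/w2.png

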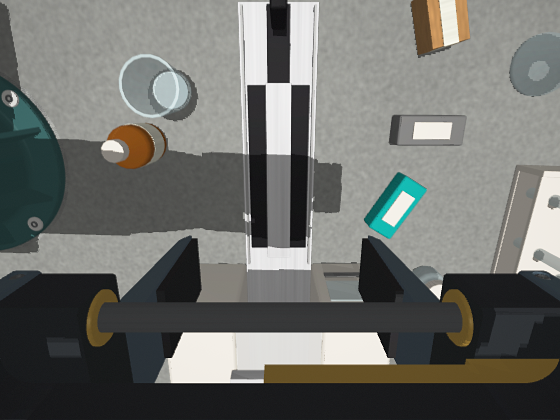

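Run:
```python
from h import *
import pickle
np.set_printoptions(precision=1,suppress=True)
W=pickle.load(open('w2.pkl','rb')); im=cv2.imread('pics/w2.png',0).astype(float)
L=[];Rr=[]
for r in range(90,215,5):
    row=cv2.GaussianBlur(im[r-1:r+2].mean(0)[None],(3,1),0)[0]; g=np.diff(row)
    def sub(lo,hi,s):
        a=s*g[lo:hi]; k=lo+a.argmax(); w=np.clip(s*g[k-2:k+3],0,None); return (w*np.arange(k-2,k+3)).sum()/w.sum()+.5
    l,q=sub(258,275,1),sub(282,300,-1)
    L.append(px2z(W,l,r,55));Rr.append(px2z(W,q,r,55))
L,Rr=np.array(L),np.array(Rr);M=(L+Rr)/2
k=np.polyfit(M[:,1],M[:,0],1);print('width',(Rr-L)[:,0],'centre x=',k)
print('slopes',np.polyfit(L[:,1],L[:,0],1),np.polyfit(Rr[:,1],Rr[:,0],1))
for c in (279,):
    col=im[:,c-3:c+4].mean(1)
    for r in (70,76,78,80,82,84,86,88,90,240,244,246,248,250,252,256): print(r,col[r].round(),px2z(W,c,r,55)[:2])
# deck ends (z=20)
for c in (255,300): 
    col=im[:,c-2:c+3].mean(1);print(c,[ (r,round(col[r])) for r in range(240,256,2)],px2z(W,c,248,20)[:2],px2z(W,c,85,20)[:2])
for ls in [(268,0,4)]: print('handle cols', [px2z(W,c,8,115)[:2] for c in (268,289)])
```

```text
width [31.6 31.6 31.7 31.7 31.7 31.7 31.7 31.7 31.7 31.6 31.6 31.5 31.7 31.5
 31.8 31.8 31.8 31.9 31.9 31.8 31.9 31.8 31.9 31.8 31.9] centre x= [ -0.  458.1]
slopes [ -0.  442.1] [ -0. 474.]
70 47.0 [455.1 135.8]
76 48.0 [455.3 129. ]
78 48.0 [455.3 126.8]
80 47.0 [455.4 124.5]
82 52.0 [455.5 122.2]
84 240.0 [455.5 119.9]
86 235.0 [455.6 117.6]
88 235.0 [455.7 115.3]
90 235.0 [455.7 113. ]
240 117.0 [461.7 -86.4]
244 117.0 [461.9 -92.5]
246 115.0 [461.9 -95.6]
248 220.0 [462.  -98.7]
250 226.0 [ 462.1 -101.8]
252 225.0 [ 462.2 -104.9]
256 226.0 [ 462.4 -111.1]
255 [(240, 35), (242, 35), (244, 35), (246, 25), (248, 231), (250, 233), (252, 232), (254, 232)] [ 425.6 -114.9] [423.6 120.1]
300 [(240, 28), (242, 36), (244, 35), (246, 26), (248, 239), (250, 232), (252, 232), (254, 232)] [ 494.9 -112.9] [483.5 121.9]
handle cols [array([442.5, 186.2]), array([463.4, 186.9])]
```

Run:
```python
from h import *
plan([((500,385,330),down(3.1),0)])
```

```text
from [459.    5.5 318.9] w 91.2 t 8.8
  s [27.0, 3.7, -0.8] t [0.0, 0.0, -0.107]
  s [26.5, 6.6, -0.8] t [0.0, 0.0, -0.107]
  s [25.6, 9.4, -0.8] t [0.0, 0.0, -0.107]
  s [24.4, 12.1, -0.8] t [0.0, 0.0, -0.107]
  s [23.0, 14.6, -0.8] t [0.0, 0.0, -0.107]
  s [21.3, 17.0, -0.8] t [0.0, 0.0, -0.107]
  s [19.4, 19.2, -0.8] t [0.0, 0.0, -0.107]
  s [17.2, 21.1, -0.8] t [0.0, 0.0, -0.107]
  s [14.9, 22.8, -0.8] t [0.0, 0.0, -0.107]
  s [12.4, 24.3, -0.8] t [0.0, 0.0, -0.107]
  s [9.7, 25.5, -0.8] t [0.0, 0.0, -0.107]
  s [6.9, 26.4, -0.8] t [0.0, 0.0, -0.107]
  s [4.0, 27.0, -0.7] t [0.0, 0.0, -0.107]
  s [1.1, 27.2, -0.8] t [0.0, 0.0, -0.107]
  -- at [500. 385. 330.]
```

Emit:
{"op": "step_arm", "data": {"series": [{"slide": [27, 4, -1], "turn": [0, 0, -0.107], "claw": 100}, {"slide": [26, 7, -1], "turn": [0, 0, -0.107], "claw": 100}, {"slide": [26, 9, -1], "turn": [0, 0, -0.107], "claw": 100}, {"slide": [24, 12, -1], "turn": [0, 0, -0.107], "claw": 100}, {"slide": [23, 15, -1], "turn": [0, 0, -0.107], "claw": 100}]}}

```text
time_s: 9.27
tcp_pos: [473.0, 144.5, 322.6]
ee_rot: [[-0.543, 0.84, -0.001], [0.84, 0.543, -0.0], [0.001, -0.001, -1.0]]
ft_force: [0.2, -0.1, 0.2]
gripper_width: 91.0
```

Emit:
{"op": "step_arm", "data": {"series": [{"slide": [21, 17, -1], "turn": [0, 0, -0.107], "claw": 100}, {"slide": [19, 19, -1], "turn": [0, 0, -0.107], "claw": 100}, {"slide": [17, 21, -1], "turn": [0, 0, -0.107], "claw": 100}, {"slide": [15, 23, -1], "turn": [0, 0, -0.107], "claw": 100}, {"slide": [12, 24, -1], "turn": [0, 0, -0.107], "claw": 100}]}}

```text
time_s: 9.68
tcp_pos: [487.5, 279.1, 327.4]
ee_rot: [[-0.895, 0.445, -0.001], [0.445, 0.895, -0.0], [0.001, -0.001, -1.0]]
ft_force: [-0.7, -1.4, 0.4]
gripper_width: 91.5
```

Emit:
{"op": "step_arm", "data": {"series": [{"slide": [10, 25, -1], "turn": [0, 0, -0.107], "claw": 100}, {"slide": [7, 26, -1], "turn": [0, 0, -0.107], "claw": 100}, {"slide": [4, 27, -1], "turn": [0, 0, -0.107], "claw": 100}, {"slide": [1, 27, -1], "turn": [0, 0, -0.107], "claw": 100}, {"slide": [0, 0, 0], "turn": [0, 0, 0], "claw": 100}]}}

```text
time_s: 10.1
tcp_pos: [498.5, 388.8, 331.3]
ee_rot: [[-1.0, 0.03, -0.001], [0.03, 1.0, 0.0], [0.001, 0.0, -1.0]]
ft_force: [1.0, 0.3, -0.0]
gripper_width: 91.1
```

Run:
```python
from h import *
st=sensors.state();print(st['tcp_pos'],st['ee_rot'][:,0],st['time_s'])
snap('wrist','w3.png')
import pickle; pickle.dump(get_calibration('wrist'),open('w3.pkl','wb'))
```

```text
[498.46242633 388.78568529 331.3339346 ] [-9.99536759e-01  3.04199578e-02  9.45460805e-04] 10.1
```

View pics/w3.png

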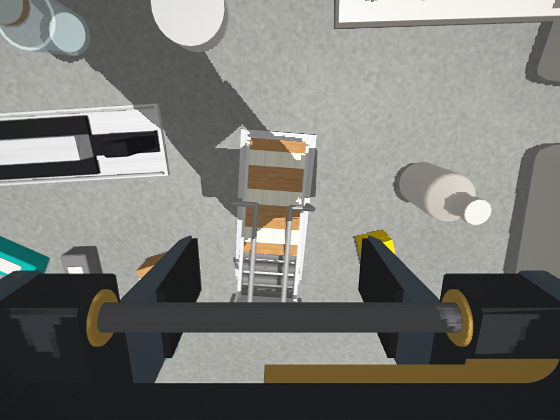

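Run:
```python
import cv2
a=cv2.imread('pics/w3.png')[122:222,220:340]
cv2.imwrite('pics/w3c.png',cv2.resize(a,None,fx=6,fy=6,interpolation=cv2.INTER_CUBIC))
```

```text
(no output)
```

View pics/w3c.png

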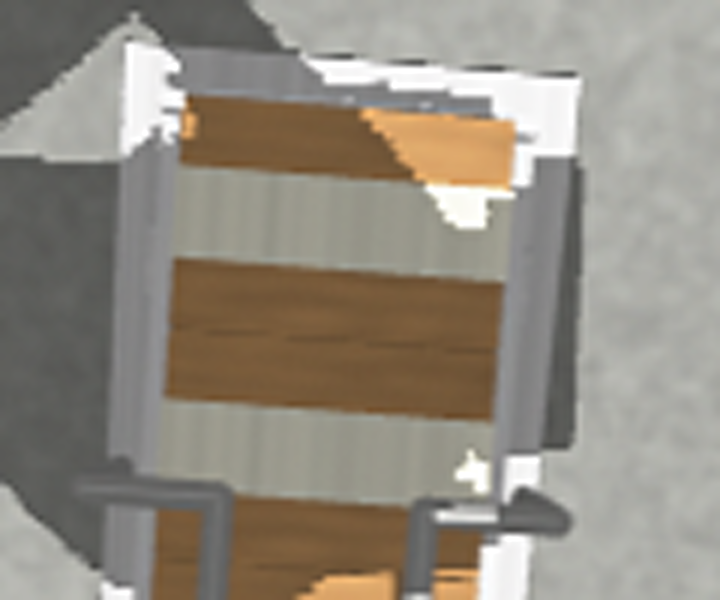

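Run:
```python
from h import *
import pickle
np.set_printoptions(precision=2,suppress=True)
W=pickle.load(open('w3.pkl','rb'))
P=[px2z(W,220+u/6,122+v/6,z) for u,v,z in [(182,95,104.7),(516,120,104.7),(168,330,114.3),(500,352,114.3)]]
P=np.array(P);print(P)
yv=(P[1]-P[0]+P[3]-P[2])[:2];print('len',np.linalg.norm(P[1]-P[0]),np.linalg.norm(P[3]-P[2]),'yaw',np.arctan2(-yv[0],yv[1]))
xv=((P[2]+P[3])-(P[0]+P[1]))[:2]/2;print('d',np.linalg.norm(xv),'yaw x',np.arctan2(xv[1],xv[0]))
yaw=np.arctan2(-yv[0],yv[1]);ux=np.array([np.cos(yaw),np.sin(yaw)])
print('lane_front est',(P[0]+P[1])[:2]/2+27.3*ux,(P[2]+P[3])[:2]/2-17.7*ux)
```

```text
[[444.53 354.85 104.7 ]
 [451.71 420.28 104.7 ]
 [489.24 350.11 114.3 ]
 [496.04 415.82 114.3 ]]
len 65.82425780500735 66.06509208757569 yaw -0.10620333445471894
d 44.75596051302807 yaw x -0.10299715964628821
lane_front est [475.26 384.67] [475.04 384.84]
```

```bash
cat >> h.py <<'E'
YR=-0.105; LF=np.array([475.1,384.8,87.])
N=np.array([-np.sin(.21)*np.cos(YR),-np.sin(.21)*np.sin(YR),np.cos(.21)])
RG=down(np.pi+YR,-.21); RP=down(np.pi/2+.032)
def slot(s,z): return np.array([458.5-.032*s,3+s,z])
E
python3 - <<'E'
from h import *
print((RG[:,2]+N).round(4))
plan([(LF+70*N,RG,0),(LF+10*N,None,30),(LF-10*N,None,12)])
print('LIFT from grasp')
plan([(LF+60*N,None,0),(slot(-81,240),RP,0),(slot(-81,110),RP,0),(slot(-81,69),RP,10)],LF-10*N,RG)
E
```

```text
[ 0. -0.  0.]
from [498.3 386.9 331.1] w 91.4 t 10.2
  s [7.5, -0.4, 35.1] t [0.001, -0.042, 0.014]
  s [8.9, -0.4, 34.8] t [0.001, -0.042, 0.014]
  s [10.4, -0.5, 34.4] t [0.001, -0.042, 0.014]
  s [11.8, -0.7, 33.9] t [0.001, -0.042, 0.014]
  s [13.2, -0.8, 33.4] t [0.001, -0.042, 0.014]
  -- at [460.6 386.3 155.5]
  s [-0.0, -0.0, 20.0] t [0.0, 0.0, 0.0]
  s [-0.0, -0.0, 20.0] t [0.0, 0.0, 0.0]
  s [-0.0, -0.1, 20.0] t [0.0, 0.0, 0.0]
  -- at [473.  385.   96.8]
  s [-0.0, 0.0, 10.0] t [0.0, 0.0, 0.0]
  s [-0.1, 0.0, 10.0] t [0.0, 0.0, 0.0]
  -- at [477.2 384.6  77.2]
LIFT from grasp
from [477.2 384.6  77.2] w 91.4 t 10.2
  s [-0.0, -0.0, -35.0] t [0.0, 0.0, 0.0]
  s [-0.0, -0.0, -35.0] t [0.0, 0.0, 0.0]
  -- at [462.7 386.1 145.7]
  s [-5.1, -35.5, -6.3] t [0.012, 0.013, 0.11]
  s [-8.8, -34.8, -6.0] t [0.012, 0.013, 0.11]
  s [-12.5, -33.7, -5.7] t [0.012, 0.013, 0.11]
  s [-16.1, -32.2, -5.5] t [0.012, 0.013, 0.11]
  s [-19.5, -30.3, -5.4] t [0.012, 0.013, 0.11]
  s [-22.6, -28.1, -5.3] t [0.012, 0.013, 0.11]
  s [-25.5, -25.5, -5.3] t [0.012, 0.013, 0.11]
  s [-28.1, -22.6, -5.4] t [0.012, 0.013, 0.11]
  s [-30.3, -19.4, -5.5] t [0.012, 0.013, 0.11]
  s [-32.2, -16.1, -5.7] t [0.012, 0.013, 0.11]
  s [-33.7, -12.5, -5.9] t [0.012, 0.013, 0.11]
  s [-34.8, -8.8, -6.3] t [0.012, 0.013, 0.11]
  s [-35.5, -5.0, -6.6] t [0.012, 0.013, 0.11]
  -- at [461.1 -78.  240. ]
  s [0.2, 0.0, 32.5] t [-0.0, 0.001, -0.001]
  s [0.1, 0.1, 32.5] t [-0.0, 0.001, -0.001]
  s [0.1, 0.0, 32.5] t [-0.0, 0.001, -0.001]
  s [0.1, 0.1, 32.5] t [-0.0, 0.001, -0.001]
  -- at [461.1 -78.  110. ]
  s [0.0, 0.0, 8.2] t [-0.0, 0.0, 0.0]
  s [0.0, 0.0, 8.2] t [-0.0, 0.0, 0.0]
  s [0.0, 0.0, 8.2] t [-0.0, 0.0, 0.0]
  s [0.0, 0.0, 8.2] t [-0.0, 0.0, 0.0]
  s [0.1, 0.0, 8.2] t [-0.0, 0.0, 0.0]
  -- at [461.1 -78.   69. ]
```

Emit:
{"op": "step_arm", "data": {"series": [{"slide": [8, 0, 35], "turn": [0.001, -0.042, 0.014], "claw": 100}, {"slide": [9, 0, 35], "turn": [0.001, -0.042, 0.014], "claw": 100}, {"slide": [10, -1, 34], "turn": [0.001, -0.042, 0.014], "claw": 100}, {"slide": [12, -1, 34], "turn": [0.001, -0.042, 0.014], "claw": 100}, {"slide": [13, -1, 33], "turn": [0.001, -0.042, 0.014], "claw": 100}]}}

```text
time_s: 10.57
tcp_pos: [460.2, 383.3, 155.6]
ee_rot: [[-0.972, 0.112, 0.209], [0.11, 0.994, -0.02], [-0.21, 0.003, -0.978]]
ft_force: [1.7, 0.1, -0.3]
gripper_width: 91.4
```

Emit:
{"op": "step_arm", "data": {"series": [{"slide": [0, 0, 20], "turn": [0, 0, 0], "claw": 100}, {"slide": [0, 0, 20], "turn": [0, 0, 0], "claw": 100}, {"slide": [0, 0, 10], "turn": [0, 0, 0], "claw": 100}, {"slide": [0, 0, 0], "turn": [0, 0, 0], "claw": 100}, {"slide": [0, 0, 0], "turn": [0, 0, 0], "claw": 100}]}}

```text
time_s: 10.98
tcp_pos: [471.9, 382.6, 108.4]
ee_rot: [[-0.972, 0.111, 0.207], [0.109, 0.994, -0.021], [-0.208, 0.002, -0.978]]
ft_force: [-0.4, 0.2, -0.1]
gripper_width: 91.3
```

Run:
```python
from h import *
print(sensors.state()['ee_rot'].round(3).tolist(), RG.round(3).tolist())
plan([(LF-10*N,RG,12)])
```

```text
[[-0.972, 0.111, 0.207], [0.109, 0.994, -0.021], [-0.208, 0.002, -0.978]] [[-0.973, 0.105, 0.207], [0.103, 0.994, -0.022], [-0.208, 0.0, -0.978]]
from [471.9 382.6 108.4] w 91.3 t 11.0
  s [0.5, 0.8, 10.5] t [0.0, -0.0, -0.002]
  s [0.5, 0.8, 10.5] t [0.0, -0.0, -0.002]
  s [0.5, 0.9, 10.6] t [0.0, -0.0, -0.002]
  -- at [477.2 384.6  77.2]
```

Emit:
{"op": "step_arm", "data": {"series": [{"slide": [0.5, 1, 10.5], "turn": [0, 0, -0.006], "claw": 100}, {"slide": [0.5, 1, 10.5], "turn": [0, 0, 0], "claw": 100}, {"slide": [0.5, 0.5, 10.5], "turn": [0, 0, 0], "claw": 100}, {"slide": [0, 0, 0], "turn": [0, 0, 0], "claw": 50}, {"slide": [0, 0, 0], "turn": [0, 0, 0], "claw": 40}], "squeeze": 30}}

```text
time_s: 11.4
tcp_pos: [477.1, 384.6, 76.4]
ee_rot: [[-0.973, 0.104, 0.206], [0.102, 0.995, -0.021], [-0.208, 0.0, -0.978]]
ft_force: [0.3, -0.2, 0.5]
gripper_width: 80.5
```

Emit:
{"op": "step_arm", "data": {"series": [{"slide": [0, 0, 0], "turn": [0, 0, 0], "claw": 40}, {"slide": [0, 0, 0], "turn": [0, 0, 0], "claw": 40}, {"slide": [0, 0, 0], "turn": [0, 0, 0], "claw": 40}, {"slide": [0, 0, 0], "turn": [0, 0, 0], "claw": 40}, {"slide": [0, 0, 0], "turn": [0, 0, 0], "claw": 40}]}}

```text
time_s: 11.82
tcp_pos: [477.5, 385.0, 77.5]
ee_rot: [[-0.973, 0.104, 0.208], [0.102, 0.995, -0.02], [-0.209, 0.002, -0.978]]
ft_force: [-0.0, -0.1, 1.7]
gripper_width: 66.0
```

Emit:
{"op": "step_arm", "data": {"series": [{"slide": [0, 0, -15], "turn": [0, 0, 0], "claw": 40}, {"slide": [0, 0, -25], "turn": [0, 0, 0], "claw": 40}, {"slide": [0, 0, -30], "turn": [0, 0, 0], "claw": 40}, {"slide": [-5, -36, -6], "turn": [0.012, 0.013, 0.11], "claw": 40}, {"slide": [-9, -35, -6], "turn": [0.012, 0.013, 0.11], "claw": 40}]}}

```text
time_s: 12.23
tcp_pos: [462.7, 314.7, 161.3]
ee_rot: [[-0.93, 0.321, 0.179], [0.319, 0.947, -0.037], [-0.181, 0.023, -0.983]]
ft_force: [-0.3, 0.1, -0.9]
gripper_width: 66.0
```

Emit:
{"op": "step_arm", "data": {"series": [{"slide": [-12, -34, -6], "turn": [0.012, 0.013, 0.11], "claw": 40}, {"slide": [-16, -32, -6], "turn": [0.012, 0.013, 0.11], "claw": 40}, {"slide": [-20, -30, -5], "turn": [0.012, 0.013, 0.11], "claw": 40}, {"slide": [-23, -28, -5], "turn": [0.012, 0.013, 0.11], "claw": 40}, {"slide": [-25, -25, -5], "turn": [0.012, 0.013, 0.11], "claw": 40}]}}

```text
time_s: 12.65
tcp_pos: [462.2, 134.7, 196.0]
ee_rot: [[-0.629, 0.772, 0.091], [0.771, 0.635, -0.051], [-0.097, 0.038, -0.995]]
ft_force: [0.7, -0.2, -0.1]
gripper_width: 66.0
```

Emit:
{"op": "step_arm", "data": {"series": [{"slide": [-28, -23, -5], "turn": [0.012, 0.013, 0.11], "claw": 40}, {"slide": [-30, -19, -5], "turn": [0.012, 0.013, 0.11], "claw": 40}, {"slide": [-32, -16, -6], "turn": [0.012, 0.013, 0.11], "claw": 40}, {"slide": [-34, -12, -6], "turn": [0.012, 0.013, 0.11], "claw": 40}, {"slide": [-35, -9, -6], "turn": [0.012, 0.013, 0.11], "claw": 40}]}}

```text
time_s: 13.07
tcp_pos: [462.2, -43.8, 231.6]
ee_rot: [[-0.135, 0.991, 0.012], [0.991, 0.135, -0.016], [-0.017, 0.01, -1.0]]
ft_force: [0.5, 1.6, -0.7]
gripper_width: 66.2
```

Emit:
{"op": "step_arm", "data": {"series": [{"slide": [-35, -5, -7], "turn": [0.012, 0.013, 0.11], "claw": 40}, {"slide": [0, 0, 30], "turn": [0, 0, 0], "claw": 40}, {"slide": [0, 0, 35], "turn": [0, 0, 0], "claw": 40}, {"slide": [0, 0, 35], "turn": [0, 0, 0], "claw": 40}, {"slide": [0, 0, 20], "turn": [0, 0, 0], "claw": 40}]}}

```text
time_s: 13.48
tcp_pos: [460.6, -78.0, 115.7]
ee_rot: [[-0.03, 1.0, -0.004], [1.0, 0.03, -0.004], [-0.004, -0.004, -1.0]]
ft_force: [0.6, 0.3, -0.5]
gripper_width: 66.3
```

Emit:
{"op": "step_arm", "data": {"series": [{"slide": [0, 0, 0], "turn": [0, 0, 0], "claw": 40}, {"slide": [0, 0, 0], "turn": [0, 0, 0], "claw": 40}, {"slide": [0, 0, 0], "turn": [0, 0, 0], "claw": 40}]}}

```text
time_s: 13.73
tcp_pos: [463.1, -78.1, 119.8]
ee_rot: [[-0.031, 1.0, 0.0], [1.0, 0.031, -0.005], [-0.005, 0.0, -1.0]]
ft_force: [0.2, -0.3, -0.2]
gripper_width: 65.9
```

Run:
```python
from h import *
print(sensors.state()['ee_rot'].round(3).tolist(), RP.round(3).tolist())
plan([(slot(-81,69),RP,10)])
W=snap('wrist','w4.png')
```

```text
[[-0.031, 1.0, 0.0], [1.0, 0.031, -0.005], [-0.005, 0.0, -1.0]] [[-0.032, 0.999, 0.0], [0.999, 0.032, 0.0], [0.0, 0.0, -1.0]]
from [463.1 -78.1 119.8] w 65.9 t 13.7
  s [0.1, -0.3, 8.5] t [0.0, 0.001, -0.0]
  s [0.0, -0.3, 8.5] t [0.0, 0.001, -0.0]
  s [0.0, -0.3, 8.5] t [0.0, 0.001, -0.0]
  s [0.1, -0.4, 8.4] t [0.0, 0.001, -0.0]
  s [0.0, -0.3, 8.5] t [0.0, 0.001, -0.0]
  s [0.0, -0.4, 8.4] t [0.0, 0.001, -0.0]
  -- at [461.1 -78.   69. ]
```

View pics/w4.png

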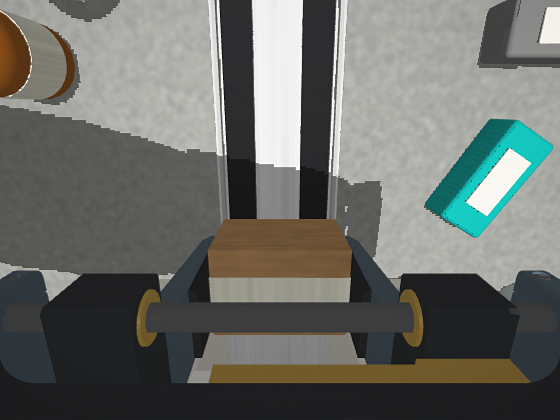

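Emit:
{"op": "step_arm", "data": {"series": [{"slide": [0, -0.4, 12], "turn": [0, 0.005, 0], "claw": 40}, {"slide": [0, -0.4, 12], "turn": [0, 0, 0], "claw": 40}, {"slide": [0, -0.4, 10], "turn": [0, 0, 0], "claw": 40}, {"slide": [0, -0.4, 8], "turn": [0, 0, 0], "claw": 40}, {"slide": [0, -0.4, 6], "turn": [0, 0, 0], "claw": 40}]}}

```text
time_s: 14.2
tcp_pos: [460.4, -78.0, 70.4]
ee_rot: [[-0.031, 1.0, -0.001], [1.0, 0.031, 0.0], [0.0, -0.001, -1.0]]
ft_force: [0.1, -0.7, -0.9]
gripper_width: 65.9
```

Emit:
{"op": "step_arm", "data": {"series": [{"slide": [0, 0, 2], "turn": [0, 0, 0], "claw": 40}, {"slide": [0, 0, 0], "turn": [0, 0, 0], "claw": 40}, {"slide": [0, 0, 0], "turn": [0, 0, 0], "claw": 40}]}}

```text
time_s: 14.45
tcp_pos: [460.4, -78.1, 68.8]
ee_rot: [[-0.031, 1.0, -0.001], [1.0, 0.031, 0.0], [0.0, -0.001, -1.0]]
ft_force: [-0.2, -0.0, -1.6]
gripper_width: 66.5
```

Run:
```python
from h import *
np.set_printoptions(precision=1,suppress=True)
s=sensors.state(); print(s['tcp_pos'],s['ft_force'])
im=snapshot('wrist').astype(float).mean(2); W=get_calibration('wrist'); M=[]
for r in range(20,130,8):
    g=np.diff(cv2.GaussianBlur(im[r-1:r+2].mean(0)[None],(3,1),0)[0])
    a=225+g[225:279].argmax(); b=279+(-g)[279:335].argmax(); A,B=px2z(W,a+.5,r,55),px2z(W,b+.5,r,55); M.append(np.r_[(A+B)[:2]/2,B[0]-A[0]])
M=np.array(M);print(M[::4]);k=np.polyfit(M[:,1],M[:,0],1);print(k.round(4),'x at -78',np.polyval(k,-78))
```

```text
[460.4 -78.1  68.8] [-0.2 -0.  -1.6]
[[457.6  48.7  31.7]
 [458.   34.3  31.5]
 [458.5  19.1  31.3]
 [459.3   3.1  31.6]]
[ -0.  459.3] x at -78 461.83746209850386
```

Emit:
{"op": "step_arm", "data": {"series": [{"slide": [0, 0.8, 0.5], "turn": [0, 0, 0], "claw": 40}, {"slide": [0, 0, 0], "turn": [0, 0, 0], "claw": 75}, {"slide": [0, 0, 0], "turn": [0, 0, 0], "claw": 80}, {"slide": [0, 0, 0], "turn": [0, 0, 0], "claw": 100}, {"slide": [0, 0, 0], "turn": [0, 0, 0], "claw": 100}]}}

```text
time_s: 14.92
tcp_pos: [461.0, -78.0, 68.1]
ee_rot: [[-0.031, 1.0, -0.001], [1.0, 0.031, 0.0], [0.0, -0.001, -1.0]]
ft_force: [0.0, -0.0, 0.7]
gripper_width: 83.3
```

Emit:
{"op": "step_arm", "data": {"series": [{"slide": [0, 0, -10], "turn": [0, 0, 0], "claw": 100}, {"slide": [0, 0, -35], "turn": [0, 0, 0], "claw": 100}, {"slide": [0, 0, -38], "turn": [0, 0, 0], "claw": 100}, {"slide": [0, 0, -38], "turn": [0, 0, 0], "claw": 100}, {"slide": [0, 0, 0], "turn": [0, 0, 0], "claw": 100}]}}

```text
time_s: 15.33
tcp_pos: [464.4, -78.8, 196.2]
ee_rot: [[-0.031, 1.0, 0.008], [1.0, 0.031, -0.002], [-0.002, 0.008, -1.0]]
ft_force: [2.5, -0.9, 0.7]
gripper_width: 90.9
```

```bash
sed -i 's/458.5-.032/458.9-.032/' h.py
python3 - <<'E'
from h import *
plan([(LF+[0,0,150],RG,0),(LF+30*N,None,0)])
snap('wrist','w5.png'); snap('top','t5.png')
E
```

```text
from [464.4 -78.8 196.2] w 90.9 t 15.3
  s [35.6, 1.9, -3.2] t [-0.011, -0.013, -0.11]
  s [35.1, 5.9, -3.6] t [-0.011, -0.013, -0.11]
  s [34.2, 9.7, -4.0] t [-0.011, -0.013, -0.11]
  s [32.9, 13.5, -4.3] t [-0.011, -0.013, -0.11]
  s [31.2, 17.0, -4.5] t [-0.011, -0.013, -0.11]
  s [29.0, 20.4, -4.7] t [-0.011, -0.013, -0.11]
  s [26.6, 23.5, -4.8] t [-0.011, -0.013, -0.11]
  s [23.7, 26.4, -4.9] t [-0.011, -0.013, -0.11]
  s [20.7, 28.9, -4.9] t [-0.011, -0.013, -0.11]
  s [17.3, 31.0, -4.8] t [-0.011, -0.013, -0.11]
  s [13.7, 32.7, -4.6] t [-0.011, -0.013, -0.11]
  s [10.0, 34.1, -4.4] t [-0.011, -0.013, -0.11]
  s [6.1, 35.1, -4.1] t [-0.011, -0.013, -0.11]
  -- at [475.1 384.8 237. ]
  s [7.8, 0.1, 29.2] t [0.0, 0.0, 0.0]
  s [7.9, 0.1, 29.1] t [0.0, 0.0, 0.0]
  s [7.8, 0.1, 29.2] t [0.0, 0.0, 0.0]
  s [7.9, 0.1, 29.1] t [0.0, 0.0, 0.0]
  -- at [468.8 385.4 116.4]
```

Emit:
{"op": "step_arm", "data": {"series": [{"slide": [36, 2, -3], "turn": [-0.011, -0.013, -0.11], "claw": 100}, {"slide": [35, 6, -4], "turn": [-0.011, -0.013, -0.11], "claw": 100}, {"slide": [34, 10, -4], "turn": [-0.011, -0.013, -0.11], "claw": 100}, {"slide": [33, 13, -4], "turn": [-0.011, -0.013, -0.11], "claw": 100}, {"slide": [31, 17, -4], "turn": [-0.011, -0.013, -0.11], "claw": 100}]}}

```text
time_s: 15.85
tcp_pos: [464.4, 101.5, 203.6]
ee_rot: [[-0.551, 0.832, 0.069], [0.831, 0.554, -0.045], [-0.075, 0.032, -0.997]]
ft_force: [0.4, -0.4, -0.1]
gripper_width: 91.3
```

Emit:
{"op": "step_arm", "data": {"series": [{"slide": [29, 20, -5], "turn": [-0.011, -0.013, -0.11], "claw": 100}, {"slide": [27, 23, -5], "turn": [-0.011, -0.013, -0.11], "claw": 100}, {"slide": [24, 26, -5], "turn": [-0.011, -0.013, -0.11], "claw": 100}, {"slide": [21, 29, -5], "turn": [-0.011, -0.013, -0.11], "claw": 100}, {"slide": [17, 31, -5], "turn": [-0.011, -0.013, -0.11], "claw": 100}]}}

```text
time_s: 16.27
tcp_pos: [467.2, 279.8, 220.2]
ee_rot: [[-0.896, 0.417, 0.152], [0.415, 0.909, -0.046], [-0.157, 0.022, -0.987]]
ft_force: [1.1, -1.3, 0.1]
gripper_width: 91.4
```

Emit:
{"op": "step_arm", "data": {"series": [{"slide": [14, 33, -5], "turn": [-0.011, -0.013, -0.11], "claw": 100}, {"slide": [10, 34, -4], "turn": [-0.011, -0.013, -0.11], "claw": 100}, {"slide": [6, 35, -4], "turn": [-0.011, -0.013, -0.11], "claw": 100}, {"slide": [8, 0, 29], "turn": [0, 0, 0], "claw": 100}, {"slide": [8, 0, 29], "turn": [0, 0, 0], "claw": 100}]}}

```text
time_s: 16.68
tcp_pos: [466.7, 387.7, 170.0]
ee_rot: [[-0.974, 0.102, 0.2], [0.1, 0.995, -0.022], [-0.201, -0.002, -0.98]]
ft_force: [0.6, 0.6, -0.4]
gripper_width: 91.1
```

Emit:
{"op": "step_arm", "data": {"series": [{"slide": [8, 0, 29], "turn": [0, 0, 0], "claw": 100}, {"slide": [8, 0, 25], "turn": [0, 0, 0], "claw": 100}, {"slide": [0, 0, 0], "turn": [0, 0, 0], "claw": 100}, {"slide": [0, 0, 0], "turn": [0, 0, 0], "claw": 100}, {"slide": [0, 0, 0], "turn": [0, 0, 0], "claw": 100}]}}

```text
time_s: 17.1
tcp_pos: [462.4, 386.2, 115.3]
ee_rot: [[-0.974, 0.105, 0.199], [0.102, 0.994, -0.024], [-0.2, -0.003, -0.98]]
ft_force: [0.7, 0.6, 0.6]
gripper_width: 91.3
```

Run:
```python
from h import *
plan([(LF-10*N,RG,15)])
im=snap('wrist','w6.png')
```

```text
from [462.4 386.2 115.3] w 91.3 t 17.1
  s [-2.3, 0.0, 13.4] t [-0.001, -0.003, 0.0]
  s [-2.3, -0.0, 13.5] t [-0.001, -0.003, 0.0]
  s [-2.2, -0.0, 13.5] t [-0.001, -0.003, 0.0]
  -- at [477.1 384.6  77.2]
```

View pics/w6.png

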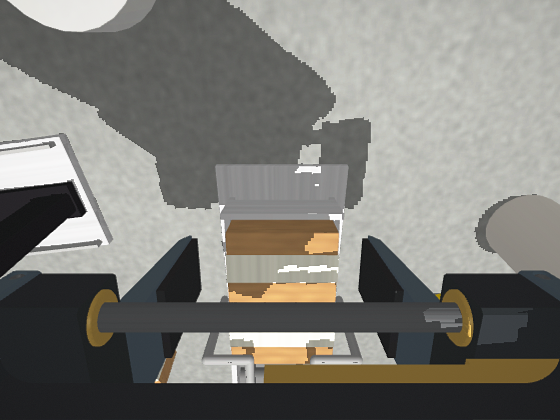

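View pics/w5.png

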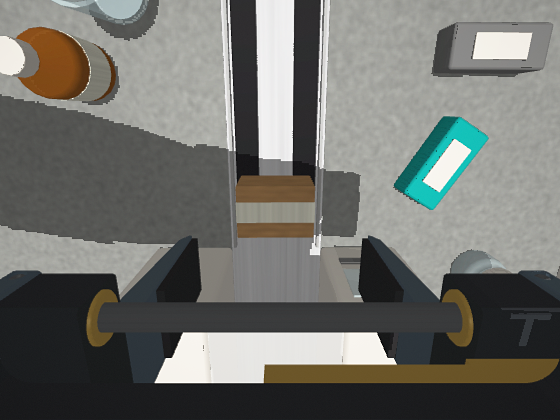

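w5 shows the first carton lying squarely across the rail, with its top at columns 237–314 and rail/deck centred near column 276. w6 shows the next carton rolled down against the stop, front edge at row 220.

Emit:
{"op": "step_arm", "data": {"series": [{"slide": [-2.3, 0, 13.5], "turn": [-0.002, -0.01, 0], "claw": 100}, {"slide": [-2.3, 0, 13.5], "turn": [0, 0, 0], "claw": 100}, {"slide": [-2, 0, 13], "turn": [0, 0, 0], "claw": 100}, {"slide": [0, 0, 0], "turn": [0, 0, 0], "claw": 50}, {"slide": [0, 0, 0], "turn": [0, 0, 0], "claw": 40}], "squeeze": 30}}

```text
time_s: 17.57
tcp_pos: [476.8, 384.4, 77.0]
ee_rot: [[-0.972, 0.105, 0.209], [0.103, 0.994, -0.023], [-0.21, -0.001, -0.978]]
ft_force: [-0.6, -0.4, 0.0]
gripper_width: 80.8
```

Emit:
{"op": "step_arm", "data": {"series": [{"slide": [0, 0, 0], "turn": [0, 0, 0], "claw": 40}, {"slide": [0, 0, 0], "turn": [0, 0, 0], "claw": 40}, {"slide": [0, 0, 0], "turn": [0, 0, 0], "claw": 40}, {"slide": [0, 0, 0], "turn": [0, 0, 0], "claw": 40}, {"slide": [0, 0, 0], "turn": [0, 0, 0], "claw": 40}]}}

```text
time_s: 17.98
tcp_pos: [476.8, 384.8, 77.6]
ee_rot: [[-0.972, 0.105, 0.21], [0.102, 0.995, -0.022], [-0.211, -0.0, -0.978]]
ft_force: [-2.0, -1.4, 8.6]
gripper_width: 65.8
```

Run:
```python
from h import *
p=sensors.state()['tcp_pos']
plan([(p+75*N,None,30),(slot(-27,200),RP,0),(slot(-27,120),RP,0)])
```

```text
from [476.8 384.8  77.6] w 65.8 t 18.0
  s [-0.1, -0.0, -25.0] t [0.0, 0.0, 0.0]
  s [-0.0, -0.0, -25.0] t [0.0, 0.0, 0.0]
  s [-0.1, -0.0, -25.0] t [0.0, 0.0, 0.0]
  -- at [461.3 386.4 150.9]
  s [-3.9, -31.4, -3.0] t [0.012, 0.013, 0.11]
  s [-7.3, -30.8, -2.7] t [0.012, 0.013, 0.11]
  s [-10.6, -29.9, -2.5] t [0.012, 0.013, 0.11]
  s [-13.8, -28.6, -2.3] t [0.012, 0.013, 0.11]
  s [-16.8, -26.9, -2.1] t [0.012, 0.013, 0.11]
  s [-19.6, -24.9, -2.1] t [0.012, 0.013, 0.11]
  s [-22.2, -22.6, -2.1] t [0.012, 0.013, 0.11]
  s [-24.6, -20.1, -2.1] t [0.012, 0.013, 0.11]
  s [-26.6, -17.3, -2.2] t [0.012, 0.013, 0.11]
  s [-28.3, -14.3, -2.4] t [0.012, 0.013, 0.11]
  s [-29.7, -11.1, -2.6] t [0.012, 0.013, 0.11]
  s [-30.7, -7.9, -2.8] t [0.012, 0.013, 0.11]
  s [-31.3, -4.5, -3.2] t [0.012, 0.013, 0.11]
  -- at [459.7 -24.  200. ]
  s [0.2, -0.0, 26.7] t [0.0, 0.002, -0.001]
  s [0.1, -0.0, 26.6] t [0.0, 0.002, -0.001]
  s [0.0, -0.0, 26.7] t [0.0, 0.002, -0.001]
  -- at [459.8 -24.  120. ]
```

Emit:
{"op": "step_arm", "data": {"series": [{"slide": [0, 0, -15], "turn": [0, 0, 0], "claw": 40}, {"slide": [0, 0, -30], "turn": [0, 0, 0], "claw": 40}, {"slide": [0, 0, -35], "turn": [0, 0, 0], "claw": 40}, {"slide": [-4, -31, -3], "turn": [0.012, 0.013, 0.11], "claw": 40}, {"slide": [-7, -31, -3], "turn": [0.012, 0.013, 0.11], "claw": 40}]}}

```text
time_s: 18.4
tcp_pos: [459.6, 324.2, 164.9]
ee_rot: [[-0.929, 0.322, 0.181], [0.32, 0.947, -0.038], [-0.184, 0.022, -0.983]]
ft_force: [0.5, -0.9, -1.0]
gripper_width: 65.9
```

Emit:
{"op": "step_arm", "data": {"series": [{"slide": [-11, -30, -3], "turn": [0.012, 0.013, 0.11], "claw": 40}, {"slide": [-14, -29, -2], "turn": [0.012, 0.013, 0.11], "claw": 40}, {"slide": [-17, -27, -2], "turn": [0.012, 0.013, 0.11], "claw": 40}, {"slide": [-20, -25, -2], "turn": [0.012, 0.013, 0.11], "claw": 40}, {"slide": [-22, -23, -2], "turn": [0.012, 0.013, 0.11], "claw": 40}]}}

```text
time_s: 18.82
tcp_pos: [458.6, 163.0, 182.2]
ee_rot: [[-0.628, 0.772, 0.093], [0.771, 0.634, -0.053], [-0.1, 0.038, -0.994]]
ft_force: [0.4, 1.2, -1.1]
gripper_width: 66.0
```

Emit:
{"op": "step_arm", "data": {"series": [{"slide": [-25, -20, -2], "turn": [0.012, 0.013, 0.11], "claw": 40}, {"slide": [-27, -17, -2], "turn": [0.012, 0.013, 0.11], "claw": 40}, {"slide": [-28, -14, -2], "turn": [0.012, 0.013, 0.11], "claw": 40}, {"slide": [-30, -11, -3], "turn": [0.012, 0.013, 0.11], "claw": 40}, {"slide": [-31, -8, -3], "turn": [0.012, 0.013, 0.11], "claw": 40}]}}

```text
time_s: 19.23
tcp_pos: [459.2, 4.4, 201.3]
ee_rot: [[-0.134, 0.991, 0.013], [0.991, 0.134, -0.018], [-0.019, 0.01, -1.0]]
ft_force: [0.2, 0.2, -0.9]
gripper_width: 65.7
```

Emit:
{"op": "step_arm", "data": {"series": [{"slide": [-31, -5, -3], "turn": [0.012, 0.013, 0.11], "claw": 40}, {"slide": [0, 0, 27], "turn": [0, 0.002, 0], "claw": 40}, {"slide": [0, 0, 30], "turn": [0, 0.002, 0], "claw": 40}, {"slide": [0, 0, 23], "turn": [0, 0, 0], "claw": 40}, {"slide": [0, 0, 0], "turn": [0, 0, 0], "claw": 40}]}}

```text
time_s: 19.65
tcp_pos: [456.2, -26.0, 121.0]
ee_rot: [[-0.029, 1.0, -0.006], [1.0, 0.029, -0.002], [-0.002, -0.006, -1.0]]
ft_force: [-1.5, 0.5, -1.5]
gripper_width: 66.1
```

Emit:
{"op": "step_arm", "data": {"series": [{"slide": [0, 0, 0], "turn": [0, 0, 0], "claw": 40}, {"slide": [0, 0, 0], "turn": [0, 0, 0], "claw": 40}]}}

```text
time_s: 19.82
tcp_pos: [459.6, -25.9, 125.5]
ee_rot: [[-0.03, 1.0, 0.001], [1.0, 0.03, -0.003], [-0.003, 0.001, -1.0]]
ft_force: [-0.1, 0.4, -0.4]
gripper_width: 65.9
```

Run:
```python
from h import *
plan([(slot(-27,69),RP,13)])
print(np.hypot(*sensors.state()['ee_rot'][:2,2]),sensors.state()['gripper_width'])
```

```text
from [459.6 -25.9 125.5] w 65.9 t 19.8
  s [0.4, 0.0, 11.3] t [0.0, 0.001, -0.0]
  s [0.4, 0.1, 11.3] t [0.0, 0.001, -0.0]
  s [0.4, 0.0, 11.3] t [0.0, 0.001, -0.0]
  s [0.4, 0.1, 11.3] t [0.0, 0.001, -0.0]
  s [0.3, 0.0, 11.3] t [0.0, 0.001, -0.0]
  -- at [459.8 -24.   69. ]
0.0029013654904998898 65.8944301908655
```

Emit:
{"op": "step_arm", "data": {"series": [{"slide": [0.4, 0, 14], "turn": [0, 0.003, -0.002], "claw": 40}, {"slide": [0.4, 0, 14], "turn": [0, 0, 0], "claw": 40}, {"slide": [0.4, 0, 12], "turn": [0, 0, 0], "claw": 40}, {"slide": [0.4, 0, 9], "turn": [0, 0, 0], "claw": 40}, {"slide": [0.4, 0, 7], "turn": [0, 0, 0], "claw": 40}]}}

```text
time_s: 20.23
tcp_pos: [459.7, -23.9, 68.9]
ee_rot: [[-0.032, 0.999, 0.001], [0.999, 0.032, 0.0], [0.0, 0.001, -1.0]]
ft_force: [-0.4, -0.1, -1.1]
gripper_width: 65.9
```

Emit:
{"op": "step_arm", "data": {"series": [{"slide": [0, 0, 0.5], "turn": [0, 0, 0], "claw": 40}, {"slide": [0, 0, 0], "turn": [0, 0, 0], "claw": 40}, {"slide": [0, 0, 0], "turn": [0, 0, 0], "claw": 40}]}}

```text
time_s: 20.48
tcp_pos: [459.4, -24.0, 68.4]
ee_rot: [[-0.032, 0.999, 0.001], [0.999, 0.032, 0.0], [0.0, 0.001, -1.0]]
ft_force: [-0.7, -1.2, -1.4]
gripper_width: 65.8
```

Emit:
{"op": "step_arm", "data": {"series": [{"slide": [0, 0.3, 0.3], "turn": [0, 0, 0], "claw": 40}, {"slide": [0, 0, 0], "turn": [0, 0, 0], "claw": 75}, {"slide": [0, 0, 0], "turn": [0, 0, 0], "claw": 80}, {"slide": [0, 0, 0], "turn": [0, 0, 0], "claw": 100}, {"slide": [0, 0, 0], "turn": [0, 0, 0], "claw": 100}]}}

```text
time_s: 20.9
tcp_pos: [459.2, -24.0, 67.6]
ee_rot: [[-0.032, 1.0, 0.0], [1.0, 0.032, 0.0], [0.0, 0.0, -1.0]]
ft_force: [0.1, -0.2, 0.1]
gripper_width: 83.2
```

Emit:
{"op": "step_arm", "data": {"series": [{"slide": [0, 0, -10], "turn": [0, 0, 0], "claw": 100}, {"slide": [0, 0, -35], "turn": [0, 0, 0], "claw": 100}, {"slide": [0, 0, -38], "turn": [0, 0, 0], "claw": 100}, {"slide": [0, 0, -38], "turn": [0, 0, 0], "claw": 100}, {"slide": [0, 0, 0], "turn": [0, 0, 0], "claw": 100}]}}

```text
time_s: 21.32
tcp_pos: [462.5, -24.4, 195.7]
ee_rot: [[-0.032, 0.999, 0.009], [1.0, 0.032, -0.001], [-0.001, 0.009, -1.0]]
ft_force: [1.1, -1.3, 1.3]
gripper_width: 91.3
```

Run:
```python
from h import *
plan([(LF+90*N+[3,0,10],RG,0),(LF+25*N,None,30)])
snap('wrist','w7.png')
```

```text
from [462.5 -24.4 195.7] w 91.3 t 21.3
  s [31.6, 0.8, 0.8] t [-0.011, -0.013, -0.11]
  s [31.4, 4.2, 0.4] t [-0.011, -0.013, -0.11]
  s [30.7, 7.6, 0.1] t [-0.011, -0.013, -0.11]
  s [29.7, 11.0, -0.2] t [-0.011, -0.013, -0.11]
  s [28.3, 14.1, -0.4] t [-0.011, -0.013, -0.11]
  s [26.6, 17.2, -0.6] t [-0.011, -0.013, -0.11]
  s [24.5, 20.0, -0.8] t [-0.011, -0.013, -0.11]
  s [22.1, 22.6, -0.8] t [-0.011, -0.013, -0.11]
  s [19.5, 24.9, -0.9] t [-0.011, -0.013, -0.11]
  s [16.7, 26.9, -0.8] t [-0.011, -0.013, -0.11]
  s [13.6, 28.5, -0.7] t [-0.011, -0.013, -0.11]
  s [10.4, 29.9, -0.5] t [-0.011, -0.013, -0.11]
  s [7.1, 30.8, -0.3] t [-0.011, -0.013, -0.11]
  -- at [459.4 386.8 185. ]
  s [1.7, -0.1, 24.7] t [0.0, 0.0, 0.0]
  s [1.7, -0.0, 24.7] t [0.0, 0.0, 0.0]
  s [1.7, -0.1, 24.8] t [0.0, 0.0, 0.0]
  -- at [469.9 385.3 111.4]
```

Emit:
{"op": "step_arm", "data": {"series": [{"slide": [32, 1, 1], "turn": [-0.011, -0.013, -0.11], "claw": 100}, {"slide": [31, 4, 0], "turn": [-0.011, -0.013, -0.11], "claw": 100}, {"slide": [31, 8, 0], "turn": [-0.011, -0.013, -0.11], "claw": 100}, {"slide": [30, 11, 0], "turn": [-0.011, -0.013, -0.11], "claw": 100}, {"slide": [28, 14, 0], "turn": [-0.011, -0.013, -0.11], "claw": 100}]}}

```text
time_s: 21.78
tcp_pos: [457.5, 135.8, 183.9]
ee_rot: [[-0.551, 0.831, 0.071], [0.831, 0.555, -0.045], [-0.077, 0.034, -0.996]]
ft_force: [0.6, -0.4, 0.3]
gripper_width: 91.0
```

Emit:
{"op": "step_arm", "data": {"series": [{"slide": [27, 17, -1], "turn": [-0.011, -0.013, -0.11], "claw": 100}, {"slide": [24, 20, -1], "turn": [-0.011, -0.013, -0.11], "claw": 100}, {"slide": [22, 23, -1], "turn": [-0.011, -0.013, -0.11], "claw": 100}, {"slide": [19, 25, -1], "turn": [-0.011, -0.013, -0.11], "claw": 100}, {"slide": [17, 27, -1], "turn": [-0.011, -0.013, -0.11], "claw": 100}]}}

```text
time_s: 22.2
tcp_pos: [456.8, 294.2, 180.9]
ee_rot: [[-0.896, 0.416, 0.154], [0.414, 0.909, -0.045], [-0.159, 0.023, -0.987]]
ft_force: [0.5, -0.6, -0.3]
gripper_width: 91.2
```

Emit:
{"op": "step_arm", "data": {"series": [{"slide": [14, 29, -1], "turn": [-0.011, -0.013, -0.11], "claw": 100}, {"slide": [10, 30, 0], "turn": [-0.011, -0.013, -0.11], "claw": 100}, {"slide": [7, 31, 0], "turn": [-0.011, -0.013, -0.11], "claw": 100}, {"slide": [0, 0, 25], "turn": [0, -0.01, 0], "claw": 100}, {"slide": [0, 0, 25], "turn": [0, 0, 0], "claw": 100}]}}

```text
time_s: 22.62
tcp_pos: [467.2, 389.0, 129.5]
ee_rot: [[-0.972, 0.101, 0.211], [0.098, 0.995, -0.023], [-0.213, -0.002, -0.977]]
ft_force: [-0.1, -1.2, -0.5]
gripper_width: 91.4
```

Emit:
{"op": "step_arm", "data": {"series": [{"slide": [0, 0, 20], "turn": [0, 0, 0], "claw": 100}, {"slide": [0, 0, 0], "turn": [0, 0, 0], "claw": 100}, {"slide": [0, 0, 0], "turn": [0, 0, 0], "claw": 100}, {"slide": [0, 0, 0], "turn": [0, 0, 0], "claw": 100}]}}

```text
time_s: 22.95
tcp_pos: [471.8, 386.7, 110.9]
ee_rot: [[-0.972, 0.104, 0.21], [0.101, 0.995, -0.025], [-0.211, -0.003, -0.977]]
ft_force: [-0.5, 0.1, -0.9]
gripper_width: 91.3
```

Run:
```python
from h import *
plan([(LF-10*N,RG,15)])
im=snap('wrist','w8.png')
# front carton edge check: project expected top-front corners
W=get_calibration('wrist');X=np.array([np.cos(YR)*np.cos(.21),np.sin(YR)*np.cos(.21),np.sin(.21)]);Y=np.array([-np.sin(YR),np.cos(YR),0])
print([proj(W,LF+23*N-23*X+s*33*Y).round() for s in(-1,1)])
cv2.imwrite('pics/c8.png',np.hstack([cv2.resize(im[150:300,190:370,::-1],None,fx=2,fy=2),cv2.resize(cv2.imread('pics/w7.png')[60:260,180:380],(300,300))]))
```

```text
from [471.8 386.7 110.9] w 91.3 t 22.9
  s [0.5, -0.5, 11.4] t [-0.001, 0.001, 0.0]
  s [0.6, -0.5, 11.4] t [-0.001, 0.001, 0.0]
  s [0.5, -0.5, 11.4] t [-0.001, 0.001, 0.0]
  -- at [477.2 384.6  77.2]
[array([216., 223.]), array([336., 223.])]
```

View pics/c8.png

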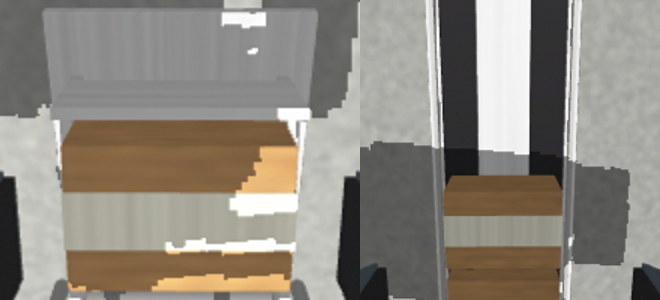

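Left crop: the third carton is against the stop with its front edge at row 223, as predicted. Right crop: the second carton sits square on the rail.

Emit:
{"op": "step_arm", "data": {"series": [{"slide": [0.5, 0, 11.5], "turn": [-0.002, 0.002, 0], "claw": 100}, {"slide": [0.5, 0, 11.5], "turn": [0, 0, 0], "claw": 100}, {"slide": [0.5, 0, 11.2], "turn": [0, 0, 0], "claw": 100}, {"slide": [0, 0, 0], "turn": [0, 0, 0], "claw": 50}, {"slide": [0, 0, 0], "turn": [0, 0, 0], "claw": 40}], "squeeze": 30}}

```text
time_s: 23.42
tcp_pos: [476.9, 385.5, 75.3]
ee_rot: [[-0.973, 0.104, 0.207], [0.101, 0.995, -0.024], [-0.208, -0.002, -0.978]]
ft_force: [0.1, -0.3, -1.2]
gripper_width: 80.5
```

Emit:
{"op": "step_arm", "data": {"series": [{"slide": [0, 0, 0], "turn": [0, 0, 0], "claw": 40}, {"slide": [0, 0, 0], "turn": [0, 0, 0], "claw": 40}, {"slide": [0, 0, 0], "turn": [0, 0, 0], "claw": 40}, {"slide": [0, 0, 0], "turn": [0, 0, 0], "claw": 40}, {"slide": [0, 0, 0], "turn": [0, 0, 0], "claw": 40}]}}

```text
time_s: 23.83
tcp_pos: [477.5, 386.2, 76.7]
ee_rot: [[-0.973, 0.104, 0.208], [0.101, 0.995, -0.022], [-0.21, -0.0, -0.978]]
ft_force: [0.5, -0.2, 0.6]
gripper_width: 65.9
```

Run:
```python
from h import *
p=sensors.state()['tcp_pos']
plan([(p+80*N,None,30),(slot(27,190),RP,0),(slot(27,120),RP,0)])
```

```text
from [477.5 386.2  76.7] w 65.9 t 23.8
  s [-0.0, -0.0, -26.7] t [0.0, 0.0, 0.0]
  s [-0.0, -0.0, -26.6] t [0.0, 0.0, 0.0]
  s [-0.1, -0.0, -26.7] t [0.0, 0.0, 0.0]
  -- at [460.9 387.9 155. ]
  s [-3.1, -27.4, -2.1] t [0.012, 0.013, 0.11]
  s [-6.1, -26.9, -1.8] t [0.012, 0.013, 0.11]
  s [-9.0, -26.1, -1.6] t [0.012, 0.013, 0.11]
  s [-11.8, -25.0, -1.4] t [0.012, 0.013, 0.11]
  s [-14.5, -23.6, -1.3] t [0.012, 0.013, 0.11]
  s [-16.9, -21.8, -1.2] t [0.012, 0.013, 0.11]
  s [-19.2, -19.9, -1.2] t [0.012, 0.013, 0.11]
  s [-21.3, -17.6, -1.2] t [0.012, 0.013, 0.11]
  s [-23.1, -15.2, -1.3] t [0.012, 0.013, 0.11]
  s [-24.6, -12.6, -1.5] t [0.012, 0.013, 0.11]
  s [-25.8, -9.9, -1.7] t [0.012, 0.013, 0.11]
  s [-26.7, -7.0, -1.9] t [0.012, 0.013, 0.11]
  s [-27.2, -4.1, -2.2] t [0.012, 0.013, 0.11]
  -- at [458.1  30.  190. ]
  s [0.2, -0.0, 35.0] t [-0.0, 0.003, -0.001]
  s [0.1, -0.0, 35.0] t [-0.0, 0.003, -0.001]
  -- at [458.  30. 120.]
```

Emit:
{"op": "step_arm", "data": {"series": [{"slide": [0, 0, -15], "turn": [0, 0, 0], "claw": 40}, {"slide": [0, 0, -30], "turn": [0, 0, 0], "claw": 40}, {"slide": [0, 0, -35], "turn": [0, 0, 0], "claw": 40}, {"slide": [-3, -27, -2], "turn": [0.012, 0.013, 0.11], "claw": 40}, {"slide": [-6, -27, -2], "turn": [0.012, 0.013, 0.11], "claw": 40}]}}

```text
time_s: 24.25
tcp_pos: [460.3, 333.9, 162.3]
ee_rot: [[-0.93, 0.321, 0.18], [0.319, 0.947, -0.038], [-0.183, 0.022, -0.983]]
ft_force: [0.4, -1.1, -1.9]
gripper_width: 66.3
```

Emit:
{"op": "step_arm", "data": {"series": [{"slide": [-9, -26, -2], "turn": [0.012, 0.013, 0.11], "claw": 40}, {"slide": [-12, -25, -1], "turn": [0.012, 0.013, 0.11], "claw": 40}, {"slide": [-14, -24, -1], "turn": [0.012, 0.013, 0.11], "claw": 40}, {"slide": [-17, -22, -1], "turn": [0.012, 0.013, 0.11], "claw": 40}, {"slide": [-19, -20, -1], "turn": [0.012, 0.013, 0.11], "claw": 40}]}}

```text
time_s: 24.67
tcp_pos: [458.0, 194.0, 173.2]
ee_rot: [[-0.629, 0.772, 0.092], [0.771, 0.635, -0.053], [-0.099, 0.038, -0.994]]
ft_force: [0.4, 0.0, -1.5]
gripper_width: 65.7
```

Emit:
{"op": "step_arm", "data": {"series": [{"slide": [-21, -18, -1], "turn": [0.012, 0.013, 0.11], "claw": 40}, {"slide": [-23, -15, -1], "turn": [0.012, 0.013, 0.11], "claw": 40}, {"slide": [-25, -13, -1], "turn": [0.012, 0.013, 0.11], "claw": 40}, {"slide": [-26, -10, -2], "turn": [0.012, 0.013, 0.11], "claw": 40}, {"slide": [-27, -7, -2], "turn": [0.012, 0.013, 0.11], "claw": 40}]}}

```text
time_s: 25.08
tcp_pos: [456.6, 55.3, 186.1]
ee_rot: [[-0.135, 0.991, 0.012], [0.991, 0.135, -0.018], [-0.019, 0.01, -1.0]]
ft_force: [0.1, 0.8, -1.6]
gripper_width: 66.0
```

Emit:
{"op": "step_arm", "data": {"series": [{"slide": [-27, -4, -2], "turn": [0.012, 0.013, 0.11], "claw": 40}, {"slide": [0, 0, 30], "turn": [0, 0.003, 0], "claw": 40}, {"slide": [0, 0, 30], "turn": [0, 0.003, 0], "claw": 40}, {"slide": [0, 0, 10], "turn": [0, 0, 0], "claw": 40}, {"slide": [0, 0, 0], "turn": [0, 0, 0], "claw": 40}]}}

```text
time_s: 25.5
tcp_pos: [454.9, 28.9, 116.3]
ee_rot: [[-0.031, 1.0, -0.005], [1.0, 0.031, -0.001], [-0.001, -0.005, -1.0]]
ft_force: [-0.1, -0.2, -0.1]
gripper_width: 66.0
```

Emit:
{"op": "step_arm", "data": {"series": [{"slide": [0, 0, 0], "turn": [0, 0, 0], "claw": 40}, {"slide": [0, 0, 0], "turn": [0, 0, 0], "claw": 40}]}}

```text
time_s: 25.67
tcp_pos: [457.4, 29.3, 119.5]
ee_rot: [[-0.031, 1.0, 0.001], [1.0, 0.031, -0.001], [-0.001, 0.001, -1.0]]
ft_force: [0.4, 0.4, -0.6]
gripper_width: 66.1
```

Run:
```python
from h import *
plan([(slot(27,69),RP,13)])
```

```text
from [457.4  29.3 119.5] w 66.1 t 25.7
  s [0.2, 0.2, 12.6] t [0.0, 0.0, -0.0]
  s [0.2, 0.1, 12.6] t [0.0, 0.0, -0.0]
  s [0.2, 0.2, 12.6] t [0.0, 0.0, -0.0]
  s [0.1, 0.1, 12.7] t [0.0, 0.0, -0.0]
  -- at [458.  30.  69.]
```

Emit:
{"op": "step_arm", "data": {"series": [{"slide": [0.2, 0.2, 14], "turn": [0, 0.001, 0], "claw": 40}, {"slide": [0.2, 0.2, 14], "turn": [0, 0, 0], "claw": 40}, {"slide": [0.2, 0.2, 11], "turn": [0, 0, 0], "claw": 40}, {"slide": [0, 0, 7], "turn": [0, 0, 0], "claw": 40}, {"slide": [0, 0, 4.5], "turn": [0, 0, 0], "claw": 40}]}}

```text
time_s: 26.08
tcp_pos: [457.3, 29.7, 67.6]
ee_rot: [[-0.031, 1.0, -0.001], [1.0, 0.031, 0.0], [0.0, -0.001, -1.0]]
ft_force: [-0.3, 0.4, -1.0]
gripper_width: 65.8
```

Emit:
{"op": "step_arm", "data": {"series": [{"slide": [0, 0, 0], "turn": [0, 0, 0], "claw": 40}, {"slide": [0, 0, 0], "turn": [0, 0, 0], "claw": 40}, {"slide": [0, 0, 0], "turn": [0, 0, 0], "claw": 40}]}}

```text
time_s: 26.33
tcp_pos: [457.5, 29.6, 68.1]
ee_rot: [[-0.031, 1.0, -0.0], [1.0, 0.031, 0.0], [0.0, -0.0, -1.0]]
ft_force: [0.1, 0.7, -0.7]
gripper_width: 65.6
```

Emit:
{"op": "step_arm", "data": {"series": [{"slide": [0, 0.3, 0], "turn": [0, 0, 0], "claw": 40}, {"slide": [0, 0, 0], "turn": [0, 0, 0], "claw": 75}, {"slide": [0, 0, 0], "turn": [0, 0, 0], "claw": 80}, {"slide": [0, 0, 0], "turn": [0, 0, 0], "claw": 100}, {"slide": [0, 0, 0], "turn": [0, 0, 0], "claw": 100}]}}

```text
time_s: 26.75
tcp_pos: [457.5, 29.6, 67.8]
ee_rot: [[-0.031, 1.0, -0.001], [1.0, 0.031, 0.0], [0.0, -0.001, -1.0]]
ft_force: [-0.3, -1.0, -0.0]
gripper_width: 83.2
```

Emit:
{"op": "step_arm", "data": {"series": [{"slide": [0, 0, -10], "turn": [0, 0, 0], "claw": 100}, {"slide": [0, 0, -35], "turn": [0, 0, 0], "claw": 100}, {"slide": [0, 0, -38], "turn": [0, 0, 0], "claw": 100}, {"slide": [0, 0, -38], "turn": [0, 0, 0], "claw": 100}, {"slide": [0, 0, 0], "turn": [0, 0, 0], "claw": 100}]}}

```text
time_s: 27.17
tcp_pos: [460.9, 29.6, 195.9]
ee_rot: [[-0.031, 0.999, 0.009], [1.0, 0.031, 0.001], [0.0, 0.009, -1.0]]
ft_force: [1.7, -0.2, 0.6]
gripper_width: 90.9
```

Run:
```python
from h import *
plan([((640,197,240),down(.28),0)])
snap('wrist','w9.png')
```

```text
from [460.9  29.6 195.9] w 90.9 t 27.2
  s [13.5, 15.4, -3.5] t [0.001, -0.0, 0.11]
  s [15.1, 13.8, -3.6] t [0.001, -0.0, 0.11]
  s [16.5, 12.1, -3.6] t [0.001, -0.0, 0.11]
  s [17.7, 10.2, -3.6] t [0.001, -0.0, 0.11]
  s [18.7, 8.1, -3.6] t [0.001, -0.0, 0.11]
  s [19.5, 6.0, -3.6] t [0.001, -0.0, 0.11]
  s [20.1, 3.9, -3.6] t [0.001, -0.0, 0.11]
  s [20.4, 1.6, -3.6] t [0.001, -0.0, 0.11]
  s [20.4, -0.6, -3.6] t [0.001, -0.0, 0.11]
  s [20.2, -2.9, -3.6] t [0.001, -0.0, 0.11]
  s [19.8, -5.1, -3.5] t [0.001, -0.0, 0.11]
  s [19.2, -7.2, -3.6] t [0.001, -0.0, 0.11]
  -- at [640. 197. 240.]
```

Emit:
{"op": "step_arm", "data": {"series": [{"slide": [14, 15, -4], "turn": [0, 0, 0.11], "claw": 100}, {"slide": [15, 14, -4], "turn": [0, 0, 0.11], "claw": 100}, {"slide": [16, 12, -4], "turn": [0, 0, 0.11], "claw": 100}, {"slide": [18, 10, -4], "turn": [0, 0, 0.11], "claw": 100}, {"slide": [19, 8, -4], "turn": [0, 0, 0.11], "claw": 100}]}}

```text
time_s: 27.63
tcp_pos: [531.9, 100.4, 208.3]
ee_rot: [[0.501, 0.865, -0.002], [0.865, -0.501, 0.0], [-0.001, -0.002, -1.0]]
ft_force: [0.8, -0.5, -0.4]
gripper_width: 91.5
```

Emit:
{"op": "step_arm", "data": {"series": [{"slide": [19, 6, -4], "turn": [0, 0, 0.11], "claw": 100}, {"slide": [20, 4, -4], "turn": [0, 0, 0.11], "claw": 100}, {"slide": [20, 2, -4], "turn": [0, 0, 0.11], "claw": 100}, {"slide": [20, -1, -4], "turn": [0, 0, 0.11], "claw": 100}, {"slide": [20, -3, -4], "turn": [0, 0, 0.11], "claw": 100}]}}

```text
time_s: 28.05
tcp_pos: [605.5, 169.0, 228.1]
ee_rot: [[0.879, 0.476, -0.002], [0.476, -0.879, 0.0], [-0.002, -0.001, -1.0]]
ft_force: [-0.1, -1.0, -0.1]
gripper_width: 91.4
```

Emit:
{"op": "step_arm", "data": {"series": [{"slide": [20, -5, -4], "turn": [0, 0, 0.11], "claw": 100}, {"slide": [19, -7, -4], "turn": [0, 0, 0.11], "claw": 100}, {"slide": [0, 0, 0], "turn": [0, 0, 0], "claw": 100}, {"slide": [0, 0, 0], "turn": [0, 0, 0], "claw": 100}, {"slide": [0, 0, 0], "turn": [0, 0, 0], "claw": 100}]}}

```text
time_s: 28.47
tcp_pos: [634.6, 195.7, 235.8]
ee_rot: [[0.96, 0.28, -0.002], [0.28, -0.96, -0.0], [-0.002, -0.001, -1.0]]
ft_force: [0.2, -1.3, -0.1]
gripper_width: 91.1
```

Run:
```python
from h import *
np.set_printoptions(precision=2,suppress=True)
im=snap('wrist','w10.png');W=get_calibration('wrist'); print(sensors.state()['tcp_pos'])
import pickle;pickle.dump(W,open('w10.pkl','wb'))
h=cv2.cvtColor(im,cv2.COLOR_RGB2HSV)
for q in trace('wrist','carton0_center')[:3]:
    m=q['region']; print(q['bbox'],q['p'],m.sum(),h[m].mean(0))
    c=max(cv2.findContours(m.astype(np.uint8),0,2)[0],key=cv2.contourArea)[:,0].astype(float)
    P=np.array([px2z(W,u,v,46)[:2] for u,v in c]).astype(np.float32)
    r=cv2.minAreaRect(P);print(r)
b=im[100:280,180:380]; cv2.imwrite('pics/c10.png',np.hstack([cv2.resize(b[:,:,::-1],None,fx=2,fy=2),cv2.resize(cv2.imread('pics/w9.png')[60:260,180:380],(360,360))]))
```

```text
[634.52 195.52 235.91]
[360.7, 149.3, 423.7, 231.7] 0.54 3187 [ 22.04   4.34 159.91]
((666.0316772460938, 76.84424591064453), (87.33499908447266, 48.72652053833008), 1.9869346618652344)
```

View pics/c10.png

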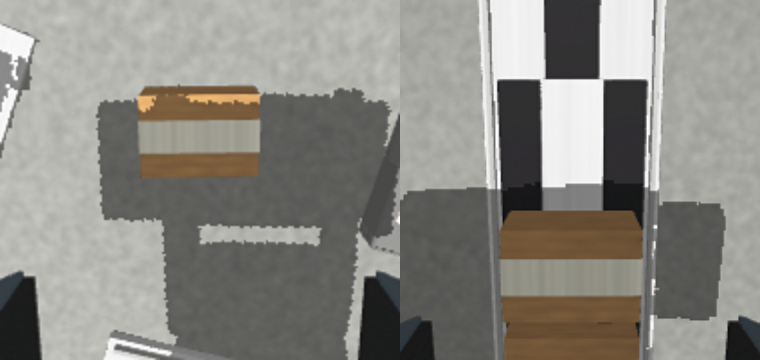

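The left crop shows the bench carton (brown with a pale band, not the yellow one) at px (280,167), almost square to the jaws. The right crop shows the third carton square on the rail.

Run:
```python
from h import *
import pickle
np.set_printoptions(precision=2,suppress=True)
W=pickle.load(open('w10.pkl','rb'))
P=np.array([px2z(W,180+u/2,100+v/2,46)[:2] for u,v in [(138,94.5),(259.5,93),(141,178),(259.5,176)]]);print(P)
print(np.linalg.norm(P[1]-P[0]),np.linalg.norm(P[3]-P[2]),np.linalg.norm(P[0]-P[2]),np.linalg.norm(P[1]-P[3]))
d=P[1]-P[0]+P[3]-P[2]; a=np.arctan2(d[1],d[0])+np.pi/2; c=P.mean(0); print('centre',c,'tool yaw',a)
plan([(np.r_[c,70],down(a),0),(np.r_[c,13],None,20)])
print('place'); plan([(np.r_[c,140],None,30),(slot(81,170),RP,0),(slot(81,120),RP,0)],np.r_[c,13],down(a))
```

```text
[[668.38 239.99]
 [687.45 177.41]
 [624.21 226.69]
 [643.86 163.4 ]]
65.42568056872501 66.2679252158525 46.128079079439395 45.786934157480516
centre [655.98 201.87] tool yaw 0.2984348268837138
from [634.6 195.5 236.1] w 91.1 t 28.6
  s [4.5, -0.0, 33.2] t [-0.0, 0.0, -0.003]
  s [4.5, 0.0, 33.2] t [-0.0, 0.0, -0.003]
  s [4.5, 0.0, 33.2] t [-0.0, 0.0, -0.003]
  s [4.6, 0.0, 33.2] t [-0.0, 0.0, -0.003]
  s [4.5, 0.1, 33.3] t [-0.0, 0.0, -0.003]
  -- at [656.  201.9  70. ]
  s [0.0, 0.0, 19.0] t [0.0, 0.0, 0.0]
  s [0.1, 0.0, 19.0] t [0.0, 0.0, 0.0]
  s [0.0, 0.0, 19.0] t [0.0, 0.0, 0.0]
  -- at [656.  201.9  13. ]
place
from [656.  201.9  13. ] w 91.1 t 28.6
  s [0.0, 0.0, -25.4] t [0.0, 0.0, 0.0]
  s [0.0, 0.0, -25.4] t [0.0, 0.0, 0.0]
  s [0.0, 0.0, -25.4] t [0.0, 0.0, 0.0]
  s [0.0, 0.0, -25.4] t [0.0, 0.0, 0.0]
  s [0.0, 0.0, -25.4] t [0.0, 0.0, 0.0]
  -- at [656.  201.9 140. ]
  s [-18.8, 4.5, -2.5] t [0.0, 0.0, -0.109]
  s [-19.2, 2.4, -2.5] t [0.0, 0.0, -0.109]
  s [-19.3, 0.3, -2.5] t [0.0, 0.0, -0.109]
  s [-19.2, -1.8, -2.5] t [0.0, 0.0, -0.109]
  s [-18.9, -3.9, -2.5] t [0.0, 0.0, -0.109]
  s [-18.4, -5.9, -2.5] t [0.0, 0.0, -0.109]
  s [-17.7, -7.8, -2.5] t [0.0, 0.0, -0.109]
  s [-16.7, -9.7, -2.5] t [0.0, 0.0, -0.109]
  s [-15.5, -11.5, -2.5] t [0.0, 0.0, -0.109]
  s [-14.2, -13.1, -2.5] t [0.0, 0.0, -0.109]
  s [-12.7, -14.6, -2.5] t [0.0, 0.0, -0.109]
  s [-11.0, -15.9, -2.5] t [0.0, 0.0, -0.109]
  -- at [456.3  84.  170. ]
  s [-0.0, 0.0, 25.0] t [0.0, 0.0, 0.002]
  s [-0.0, 0.0, 25.0] t [0.0, 0.0, 0.002]
  -- at [456.3  84.  120. ]
```

Emit:
{"op": "step_arm", "data": {"series": [{"slide": [5, 0, 33], "turn": [0, 0, -0.003], "claw": 100}, {"slide": [5, 0, 33], "turn": [0, 0, -0.003], "claw": 100}, {"slide": [4, 0, 33], "turn": [0, 0, -0.003], "claw": 100}, {"slide": [4, 0, 33], "turn": [0, 0, -0.003], "claw": 100}, {"slide": [4, 0, 30], "turn": [0, 0, -0.003], "claw": 100}]}}

```text
time_s: 28.98
tcp_pos: [655.7, 201.8, 72.8]
ee_rot: [[0.956, 0.293, -0.002], [0.293, -0.956, 0.0], [-0.002, -0.001, -1.0]]
ft_force: [-0.1, 0.7, -1.2]
gripper_width: 91.0
```

Emit:
{"op": "step_arm", "data": {"series": [{"slide": [0, 0, 15], "turn": [0, 0, 0], "claw": 100}, {"slide": [0, 0, 15], "turn": [0, 0, 0], "claw": 100}, {"slide": [0, 0, 0], "turn": [0, 0, 0], "claw": 100}, {"slide": [0, 0, 0], "turn": [0, 0, 0], "claw": 100}, {"slide": [0, 0, 0], "turn": [0, 0, 0], "claw": 100}]}}

```text
time_s: 29.4
tcp_pos: [657.3, 202.6, 46.3]
ee_rot: [[0.956, 0.292, 0.001], [0.292, -0.956, 0.001], [0.001, -0.001, -1.0]]
ft_force: [0.4, -0.7, 0.6]
gripper_width: 90.9
```

Emit:
{"op": "step_arm", "data": {"series": [{"slide": [-0.7, 0, 14], "turn": [0, 0, -0.003], "claw": 100}, {"slide": [-0.7, 0, 12], "turn": [0, 0, 0], "claw": 100}, {"slide": [0, 0, 7], "turn": [0, 0, 0], "claw": 100}, {"slide": [0, 0, 0], "turn": [0, 0, 0], "claw": 60}, {"slide": [0, 0, 0], "turn": [0, 0, 0], "claw": 40}], "squeeze": 30}}

```text
time_s: 29.82
tcp_pos: [654.6, 202.0, 10.9]
ee_rot: [[0.955, 0.295, -0.002], [0.295, -0.955, 0.0], [-0.002, -0.001, -1.0]]
ft_force: [0.2, -0.5, 0.4]
gripper_width: 80.9
```

Emit:
{"op": "step_arm", "data": {"series": [{"slide": [0, 0, 0], "turn": [0, 0, 0], "claw": 40}, {"slide": [0, 0, 0], "turn": [0, 0, 0], "claw": 40}, {"slide": [0, 0, 0], "turn": [0, 0, 0], "claw": 40}, {"slide": [0, 0, 0], "turn": [0, 0, 0], "claw": 40}, {"slide": [0, 0, 0], "turn": [0, 0, 0], "claw": 40}]}}

```text
time_s: 30.23
tcp_pos: [655.4, 202.1, 12.0]
ee_rot: [[0.955, 0.295, -0.0], [0.295, -0.955, 0.001], [-0.0, -0.001, -1.0]]
ft_force: [0.2, 0.5, 2.7]
gripper_width: 65.7
```

Emit:
{"op": "step_arm", "data": {"series": [{"slide": [0, 0, -15], "turn": [0, 0, 0], "claw": 40}, {"slide": [0, 0, -28], "turn": [0, 0, 0], "claw": 40}, {"slide": [0, 0, -28], "turn": [0, 0, 0], "claw": 40}, {"slide": [0, 0, -28], "turn": [0, 0, 0], "claw": 40}, {"slide": [0, 0, -28], "turn": [0, 0, 0], "claw": 40}]}}

```text
time_s: 30.65
tcp_pos: [654.9, 201.9, 140.9]
ee_rot: [[0.955, 0.295, -0.001], [0.295, -0.955, 0.0], [-0.001, -0.001, -1.0]]
ft_force: [0.0, -0.4, -0.8]
gripper_width: 66.0
```

Emit:
{"op": "step_arm", "data": {"series": [{"slide": [-19, 4, -3], "turn": [0, 0, -0.109], "claw": 40}, {"slide": [-19, 2, -3], "turn": [0, 0, -0.109], "claw": 40}, {"slide": [-19, 0, -3], "turn": [0, 0, -0.109], "claw": 40}, {"slide": [-19, -2, -3], "turn": [0, 0, -0.109], "claw": 40}, {"slide": [-19, -4, -3], "turn": [0, 0, -0.109], "claw": 40}]}}

```text
time_s: 31.07
tcp_pos: [570.8, 154.1, 154.7]
ee_rot: [[0.66, 0.751, -0.0], [0.751, -0.66, 0.001], [0.0, -0.001, -1.0]]
ft_force: [-0.4, -0.3, -1.6]
gripper_width: 65.9
```

Emit:
{"op": "step_arm", "data": {"series": [{"slide": [-18, -6, -3], "turn": [0, 0, -0.109], "claw": 40}, {"slide": [-18, -8, -2], "turn": [0, 0, -0.109], "claw": 40}, {"slide": [-17, -10, -2], "turn": [0, 0, -0.109], "claw": 40}, {"slide": [-16, -11, -2], "turn": [0, 0, -0.109], "claw": 40}, {"slide": [-14, -13, -2], "turn": [0, 0, -0.109], "claw": 40}]}}

```text
time_s: 31.48
tcp_pos: [487.5, 104.3, 165.6]
ee_rot: [[0.175, 0.985, -0.0], [0.985, -0.175, 0.0], [0.0, -0.001, -1.0]]
ft_force: [0.2, 1.7, -1.3]
gripper_width: 65.6
```

Emit:
{"op": "step_arm", "data": {"series": [{"slide": [-13, -15, -2], "turn": [0, 0, -0.109], "claw": 40}, {"slide": [-11, -16, -2], "turn": [0, 0, -0.109], "claw": 40}, {"slide": [0, 0, 25], "turn": [0, 0, 0], "claw": 40}, {"slide": [0, 0, 25], "turn": [0, 0, 0], "claw": 40}, {"slide": [0, 0, 0], "turn": [0, 0, 0], "claw": 40}]}}

```text
time_s: 31.9
tcp_pos: [452.3, 84.5, 116.5]
ee_rot: [[-0.036, 0.999, -0.005], [0.999, 0.036, -0.0], [0.0, -0.005, -1.0]]
ft_force: [-1.8, 0.4, -2.9]
gripper_width: 66.1
```

Emit:
{"op": "step_arm", "data": {"series": [{"slide": [0, 0, 0], "turn": [0, 0, 0], "claw": 40}, {"slide": [0, 0, 0], "turn": [0, 0, 0], "claw": 40}]}}

```text
time_s: 32.07
tcp_pos: [455.3, 85.1, 120.0]
ee_rot: [[-0.037, 0.999, -0.0], [0.999, 0.037, 0.001], [0.001, -0.0, -1.0]]
ft_force: [0.6, 0.5, -0.7]
gripper_width: 65.9
```

Run:
```python
from h import *
plan([(slot(81,68),RP,13)])
```

```text
from [455.3  85.1 120. ] w 65.9 t 32.1
  s [-0.2, 0.2, 10.4] t [-0.0, -0.0, 0.001]
  s [-0.2, 0.2, 10.4] t [-0.0, -0.0, 0.001]
  s [-0.3, 0.2, 10.4] t [-0.0, -0.0, 0.001]
  s [-0.2, 0.2, 10.4] t [-0.0, -0.0, 0.001]
  s [-0.3, 0.2, 10.4] t [-0.0, -0.0, 0.001]
  -- at [456.3  84.   68. ]
```

Emit:
{"op": "step_arm", "data": {"series": [{"slide": [-0.3, 0.3, 14], "turn": [0, 0, 0.005], "claw": 40}, {"slide": [-0.3, 0.3, 14], "turn": [0, 0, 0], "claw": 40}, {"slide": [-0.3, 0.3, 12], "turn": [0, 0, 0], "claw": 40}, {"slide": [0, 0, 7], "turn": [0, 0, 0], "claw": 40}, {"slide": [0, 0, 4.5], "turn": [0, 0, 0], "claw": 40}]}}

```text
time_s: 32.48
tcp_pos: [456.0, 84.2, 67.6]
ee_rot: [[-0.032, 0.999, -0.0], [0.999, 0.032, 0.001], [0.001, -0.0, -1.0]]
ft_force: [-0.2, 0.0, -1.6]
gripper_width: 66.3
```

Emit:
{"op": "step_arm", "data": {"series": [{"slide": [0, 0.2, 0], "turn": [0, 0, 0], "claw": 40}, {"slide": [0, 0, 0], "turn": [0, 0, 0], "claw": 40}, {"slide": [0, 0, 0], "turn": [0, 0, 0], "claw": 40}]}}

```text
time_s: 32.73
tcp_pos: [456.2, 84.2, 68.0]
ee_rot: [[-0.032, 0.999, 0.0], [0.999, 0.032, 0.001], [0.001, 0.0, -1.0]]
ft_force: [0.1, 0.2, -0.7]
gripper_width: 65.9
```

Emit:
{"op": "step_arm", "data": {"series": [{"slide": [0, 0, 0.3], "turn": [0, 0, 0], "claw": 50}, {"slide": [0, 0, 0], "turn": [0, 0, 0], "claw": 75}, {"slide": [0, 0, 0], "turn": [0, 0, 0], "claw": 80}, {"slide": [0, 0, 0], "turn": [0, 0, 0], "claw": 100}, {"slide": [0, 0, 0], "turn": [0, 0, 0], "claw": 100}]}}

```text
time_s: 33.15
tcp_pos: [455.8, 84.1, 67.1]
ee_rot: [[-0.032, 0.999, -0.001], [0.999, 0.032, 0.0], [0.0, -0.001, -1.0]]
ft_force: [-0.0, 0.6, 0.2]
gripper_width: 83.4
```

Emit:
{"op": "step_arm", "data": {"series": [{"slide": [0, 0, -10], "turn": [0, 0, 0], "claw": 100}, {"slide": [0, 0, -35], "turn": [0, 0, 0], "claw": 100}, {"slide": [0, 0, -38], "turn": [0, 0, 0], "claw": 100}, {"slide": [0, 0, -38], "turn": [0, 0, 0], "claw": 100}, {"slide": [-30, 0, -15], "turn": [0, 0, 0], "claw": 100}]}}

```text
time_s: 33.57
tcp_pos: [458.7, 56.2, 208.4]
ee_rot: [[-0.034, 0.999, 0.005], [0.999, 0.034, 0.001], [0.001, 0.005, -1.0]]
ft_force: [1.7, -0.9, 1.0]
gripper_width: 91.3
```

Emit:
{"op": "step_arm", "data": {"series": [{"slide": [-38, 0, -15], "turn": [0, 0, 0], "claw": 100}, {"slide": [-38, 0, -15], "turn": [0, 0, 0], "claw": 100}, {"slide": [-38, 0, -15], "turn": [0, 0, 0], "claw": 100}, {"slide": [0, 0, 0], "turn": [0, 0, 0], "claw": 100}, {"slide": [0, 0, 0], "turn": [0, 0, 0], "claw": 100}]}}

```text
time_s: 33.98
tcp_pos: [460.7, -61.5, 249.3]
ee_rot: [[-0.028, 1.0, 0.001], [1.0, 0.028, 0.0], [0.0, 0.001, -1.0]]
ft_force: [0.5, 0.1, 0.2]
gripper_width: 91.2
```

Run:
```python
from h import *
print(sensors.state()['tcp_pos'],sensors.state()['time_s'])
im=snap('wrist');W=get_calibration('wrist');import pickle;pickle.dump(W,open('w11.pkl','wb'))
cv2.imwrite('pics/w11.png',im[:,:,::-1])
T=snap('top')
cv2.imwrite('pics/c11.png',np.hstack([cv2.resize(im[0:260,150:410,::-1],(520,520)),cv2.resize(T[170:300,140:210,::-1],(280,520))]))
```

```text
[460.67780659 -61.46475228 249.30199251] 33.9833
```

View pics/c11.png

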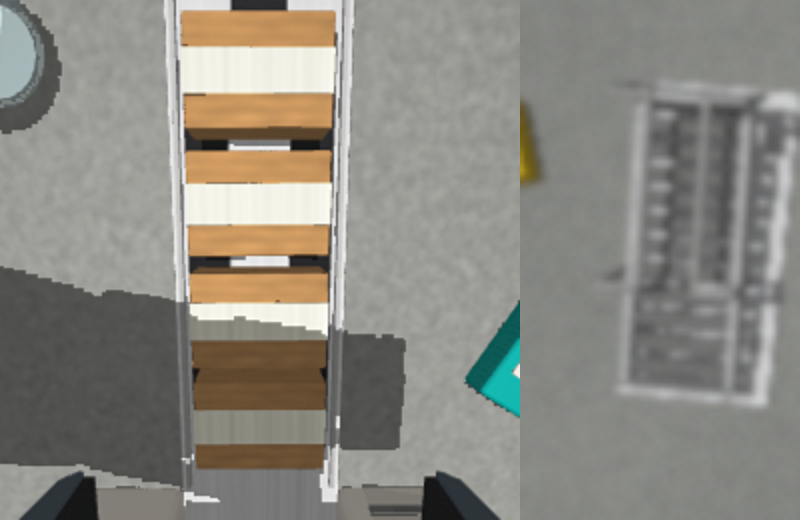

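All four cartons lie square and centred on the rail (gaps show the rail's centre at crop col 259, carton centres at 258–260), and the rack is empty. Next I push the carriage home.

Emit:
{"op": "step_arm", "data": {"series": [{"slide": [38, 0, 0], "turn": [0, 0, 0], "claw": 80}, {"slide": [38, 0, 0], "turn": [0, 0, 0], "claw": 80}, {"slide": [38, 0, 0], "turn": [0, 0, -0.004], "claw": 80}, {"slide": [38, 0, 0], "turn": [0, 0, 0], "claw": 80}, {"slide": [38, 0, 10], "turn": [0, 0, 0], "claw": 80}]}}

```text
time_s: 34.5
tcp_pos: [453.7, 133.2, 238.9]
ee_rot: [[-0.037, 0.999, 0.001], [0.999, 0.037, 0.001], [0.001, 0.001, -1.0]]
ft_force: [2.0, -0.3, 0.4]
gripper_width: 72.7
```

Emit:
{"op": "step_arm", "data": {"series": [{"slide": [38, 0, 30], "turn": [0, 0, 0], "claw": 80}, {"slide": [35, 0, 35], "turn": [0, 0, 0], "claw": 80}, {"slide": [0, 0, 35], "turn": [0, 0, 0], "claw": 80}, {"slide": [0, 0, 0], "turn": [0, 0, 0], "claw": 80}, {"slide": [0, 0, 0], "turn": [0, 0, 0], "claw": 80}]}}

```text
time_s: 34.92
tcp_pos: [449.9, 192.6, 146.6]
ee_rot: [[-0.038, 0.999, -0.005], [0.999, 0.038, -0.001], [-0.001, -0.005, -1.0]]
ft_force: [1.2, 0.5, 0.5]
gripper_width: 72.8
```

Run:
```python
from h import *
plan([(slot(200,80),RP,20)])
```

```text
from [449.9 192.6 146.6] w 72.8 t 34.9
  s [2.6, 0.8, 16.6] t [-0.001, 0.0, 0.001]
  s [2.6, 0.8, 16.6] t [-0.001, 0.0, 0.001]
  s [2.6, 0.8, 16.7] t [-0.001, 0.0, 0.001]
  s [2.6, 0.9, 16.6] t [-0.001, 0.0, 0.001]
  -- at [452.5 203.   80. ]
```

Emit:
{"op": "step_arm", "data": {"series": [{"slide": [3, 0.8, 17], "turn": [0, 0, 0.005], "claw": 80}, {"slide": [3, 0.8, 17], "turn": [0, 0, 0], "claw": 80}, {"slide": [3, 0.8, 17], "turn": [0, 0, 0], "claw": 80}, {"slide": [0, 0, 14], "turn": [0, 0, 0], "claw": 80}, {"slide": [0, 0, 0], "turn": [0, 0, 0], "claw": 40}]}}

```text
time_s: 35.33
tcp_pos: [453.6, 200.9, 82.7]
ee_rot: [[-0.03, 1.0, -0.002], [1.0, 0.03, 0.0], [0.0, -0.002, -1.0]]
ft_force: [-0.8, 0.1, -1.3]
gripper_width: 69.0
```

Emit:
{"op": "step_arm", "data": {"series": [{"slide": [0, 0, 0], "turn": [0, 0, 0], "claw": 30}, {"slide": [0, 0, 0], "turn": [0, 0, 0], "claw": 30}, {"slide": [0, 0, 0], "turn": [0, 0, 0], "claw": 30}, {"slide": [0, 0, 0], "turn": [0, 0, 0], "claw": 30}, {"slide": [0, 0, 0], "turn": [0, 0, 0], "claw": 30}]}}

```text
time_s: 35.75
tcp_pos: [454.3, 201.3, 83.5]
ee_rot: [[-0.031, 1.0, 0.0], [1.0, 0.031, 0.001], [0.001, 0.0, -1.0]]
ft_force: [-0.2, 0.7, 1.0]
gripper_width: 35.9
```

Emit:
{"op": "step_arm", "data": {"series": [{"slide": [0, -1.5, 0], "turn": [0, 0, 0], "claw": 15}, {"slide": [0, 0, 0], "turn": [0, 0, 0], "claw": 5}, {"slide": [0, 0, 0], "turn": [0, 0, 0], "claw": 0}, {"slide": [0, 0, 0], "turn": [0, 0, 0], "claw": 0}, {"slide": [0, 0, 0], "turn": [0, 0, 0], "claw": 0}], "squeeze": 20}}

```text
time_s: 36.17
tcp_pos: [452.9, 201.3, 82.9]
ee_rot: [[-0.031, 1.0, 0.0], [1.0, 0.031, 0.001], [0.001, 0.0, -1.0]]
ft_force: [5.4, -1.4, -1.0]
gripper_width: 17.8
```

Emit:
{"op": "step_arm", "data": {"series": [{"slide": [-1, 0, 0], "turn": [0, 0, 0], "claw": 0}, {"slide": [-2, 0, 0], "turn": [0, 0, 0], "claw": 0}, {"slide": [-3, 0, 0], "turn": [0, 0, 0], "claw": 0}, {"slide": [-4, 0, 0], "turn": [0, 0, 0], "claw": 0}, {"slide": [-5, 0, 0], "turn": [0, 0, 0], "claw": 0}]}}

```text
time_s: 36.58
tcp_pos: [453.4, 186.5, 82.9]
ee_rot: [[-0.031, 1.0, 0.0], [1.0, 0.031, 0.001], [0.001, 0.0, -1.0]]
ft_force: [5.4, 1.7, -1.7]
gripper_width: 18.1
```

Moving smoothly. About 255 mm to go.

Emit:
{"op": "step_arm", "data": {"series": [{"slide": [-6, 0, 0], "turn": [0, 0, 0], "claw": 0}, {"slide": [-7, 0, 0], "turn": [0, 0, 0], "claw": 0}, {"slide": [-8, 0, 0], "turn": [0, 0, 0], "claw": 0}, {"slide": [-8, 0, 0], "turn": [0, 0, 0], "claw": 0}, {"slide": [-8, 0, 0], "turn": [0, 0, 0], "claw": 0}]}}

```text
time_s: 37.0
tcp_pos: [454.6, 149.2, 82.9]
ee_rot: [[-0.031, 1.0, 0.0], [1.0, 0.031, 0.001], [0.001, 0.0, -1.0]]
ft_force: [6.0, 3.6, -3.1]
gripper_width: 18.2
```

Emit:
{"op": "step_arm", "data": {"series": [{"slide": [-8, 0, 0], "turn": [0, 0, 0], "claw": 0}, {"slide": [-8, 0, 0], "turn": [0, 0, 0], "claw": 0}, {"slide": [-8, 0, 0], "turn": [0, 0, 0], "claw": 0}, {"slide": [-8, 0, 0], "turn": [0, 0, 0], "claw": 0}, {"slide": [-8, 0, 0], "turn": [0, 0, 0], "claw": 0}]}}

```text
time_s: 37.42
tcp_pos: [455.8, 109.2, 82.9]
ee_rot: [[-0.031, 1.0, 0.0], [1.0, 0.031, 0.001], [0.001, 0.0, -1.0]]
ft_force: [5.5, 2.4, -2.6]
gripper_width: 18.1
```

Emit:
{"op": "step_arm", "data": {"series": [{"slide": [-8, 0, 0], "turn": [0, 0, 0], "claw": 0}, {"slide": [-8, 0, 0], "turn": [0, 0, 0], "claw": 0}, {"slide": [-8, 0, 0], "turn": [0, 0, 0], "claw": 0}, {"slide": [-8, 0, 0], "turn": [0, 0, 0], "claw": 0}, {"slide": [-8, 0, 0], "turn": [0, 0, 0], "claw": 0}]}}

```text
time_s: 37.83
tcp_pos: [457.1, 69.1, 82.9]
ee_rot: [[-0.031, 1.0, 0.0], [1.0, 0.031, 0.001], [0.001, 0.0, -1.0]]
ft_force: [5.4, 2.9, -2.5]
gripper_width: 17.6
```

Emit:
{"op": "step_arm", "data": {"series": [{"slide": [-8, 0, 0], "turn": [0, 0, 0], "claw": 0}, {"slide": [-8, 0, 0], "turn": [0, 0, 0], "claw": 0}, {"slide": [-8, 0, 0], "turn": [0, 0, 0], "claw": 0}, {"slide": [-8, 0, 0], "turn": [0, 0, 0], "claw": 0}, {"slide": [-8, 0, 0], "turn": [0, 0, 0], "claw": 0}]}}

```text
time_s: 38.25
tcp_pos: [458.3, 29.1, 82.9]
ee_rot: [[-0.031, 1.0, 0.0], [1.0, 0.031, 0.001], [0.001, 0.0, -1.0]]
ft_force: [5.7, 3.1, -1.6]
gripper_width: 17.6
```

Emit:
{"op": "step_arm", "data": {"series": [{"slide": [-8, 0, 0], "turn": [0, 0, 0], "claw": 0}, {"slide": [-8, 0, 0], "turn": [0, 0, 0], "claw": 0}, {"slide": [-8, 0, 0], "turn": [0, 0, 0], "claw": 0}, {"slide": [-8, 0, 0], "turn": [0, 0, 0], "claw": 0}, {"slide": [-8, 0, 0], "turn": [0, 0, 0], "claw": 0}]}}

```text
time_s: 38.67
tcp_pos: [459.6, -10.9, 82.9]
ee_rot: [[-0.031, 1.0, 0.001], [1.0, 0.031, 0.001], [0.001, 0.001, -1.0]]
ft_force: [5.1, 2.6, -1.3]
gripper_width: 17.9
```

Emit:
{"op": "step_arm", "data": {"series": [{"slide": [-8, 0, 0], "turn": [0, 0, 0], "claw": 0}, {"slide": [-8, 0, 0], "turn": [0, 0, 0], "claw": 0}, {"slide": [-8, 0, 0], "turn": [0, 0, 0], "claw": 0}, {"slide": [-7, 0, 0], "turn": [0, 0, 0], "claw": 0}, {"slide": [-6, 0, 0], "turn": [0, 0, 0], "claw": 0}]}}

```text
time_s: 39.08
tcp_pos: [460.7, -48.0, 82.9]
ee_rot: [[-0.03, 1.0, 0.001], [1.0, 0.03, 0.001], [0.001, 0.001, -1.0]]
ft_force: [5.7, 2.9, -0.9]
gripper_width: 17.6
```

Emit:
{"op": "step_arm", "data": {"series": [{"slide": [-4, 0, 0], "turn": [0, 0, 0], "claw": 0}, {"slide": [-3, 0, 0], "turn": [0, 0, 0], "claw": 0}, {"slide": [-3, 0, 0], "turn": [0, 0, 0], "claw": 0}, {"slide": [-2, 0, 0], "turn": [0, 0, 0], "claw": 0}, {"slide": [-2, 0, 0], "turn": [0, 0, 0], "claw": 0}]}}

```text
time_s: 39.5
tcp_pos: [461.2, -61.7, 82.9]
ee_rot: [[-0.031, 1.0, 0.001], [1.0, 0.031, 0.001], [0.001, 0.001, -1.0]]
ft_force: [4.9, 1.5, 0.7]
gripper_width: 18.5
```

Emit:
{"op": "step_arm", "data": {"series": [{"slide": [-2, 0, 0], "turn": [0, 0, 0], "claw": 0}, {"slide": [-2, 0, 0], "turn": [0, 0, 0], "claw": 0}, {"slide": [-2, 0, 0], "turn": [0, 0, 0], "claw": 0}]}}

```text
time_s: 39.75
tcp_pos: [461.3, -67.6, 82.9]
ee_rot: [[-0.031, 1.0, 0.0], [1.0, 0.031, 0.001], [0.001, 0.0, -1.0]]
ft_force: [5.6, 1.7, 0.8]
gripper_width: 17.8
```

Emit:
{"op": "step_arm", "data": {"series": [{"slide": [-1.5, 0, 0], "turn": [0, 0, 0], "claw": 0}, {"slide": [-1.5, 0, 0], "turn": [0, 0, 0], "claw": 0}]}}

```text
time_s: 39.92
tcp_pos: [461.4, -69.5, 82.9]
ee_rot: [[-0.029, 1.0, 0.0], [1.0, 0.029, 0.003], [0.003, 0.0, -1.0]]
ft_force: [7.5, 26.7, 4.4]
gripper_width: 18.0
```

Emit:
{"op": "step_arm", "data": {"series": [{"slide": [-1, 0, 0], "turn": [0, 0, 0], "claw": 0}, {"slide": [-1, 0, 0], "turn": [0, 0, 0], "claw": 0}]}}

```text
time_s: 40.08
tcp_pos: [461.4, -71.2, 82.9]
ee_rot: [[-0.03, 1.0, 0.0], [1.0, 0.03, 0.003], [0.003, 0.0, -1.0]]
ft_force: [7.7, 25.9, 2.3]
gripper_width: 17.8
```

Emit:
{"op": "step_arm", "data": {"series": [{"slide": [-1, 0, 0], "turn": [0, 0, 0], "claw": 0}, {"slide": [0, 0, 0], "turn": [0, 0, 0], "claw": 0}]}}

```text
time_s: 40.25
tcp_pos: [461.5, -72.2, 82.8]
ee_rot: [[-0.03, 1.0, 0.0], [1.0, 0.03, 0.003], [0.003, 0.0, -1.0]]
ft_force: [8.5, 23.6, 1.2]
gripper_width: 17.9
```

Emit:
{"op": "step_arm", "data": {"series": [{"slide": [0, 0, 0], "turn": [0, 0, 0], "claw": 60}, {"slide": [0, 0, 0], "turn": [0, 0, 0], "claw": 60}, {"slide": [0, 0, 0], "turn": [0, 0, 0], "claw": 60}, {"slide": [0, 0, 0], "turn": [0, 0, 0], "claw": 60}, {"slide": [0, 0, 0], "turn": [0, 0, 0], "claw": 60}]}}

```text
time_s: 40.67
tcp_pos: [460.6, -73.7, 82.5]
ee_rot: [[-0.03, 1.0, -0.001], [1.0, 0.03, 0.001], [0.001, -0.001, -1.0]]
ft_force: [0.4, -0.0, -0.1]
gripper_width: 48.7
```

Emit:
{"op": "step_arm", "data": {"series": [{"slide": [0, 0, -15], "turn": [0, 0, 0], "claw": 100}, {"slide": [0, 0, -35], "turn": [0, 0, 0], "claw": 100}, {"slide": [0, 0, -38], "turn": [0, 0, 0], "claw": 100}, {"slide": [0, 0, -38], "turn": [0, 0, 0], "claw": 100}, {"slide": [0, 0, -35], "turn": [0, 0, 0], "claw": 100}]}}

```text
time_s: 41.08
tcp_pos: [460.6, -73.8, 245.7]
ee_rot: [[-0.03, 1.0, -0.001], [1.0, 0.03, 0.0], [0.0, -0.001, -1.0]]
ft_force: [-0.2, -0.2, -0.1]
gripper_width: 81.2
```

Run:
```python
from h import *
im=snap('wrist','w12.png')
plan([((625,68,250),down(.03),0)])
T=snap('top');print([(np.round(d['bbox']),round(d['p'],2)) for d in spot_in('top','block_center')],[(np.round(d['bbox']),round(d['p'],2)) for d in spot_in('top','handle')])
cv2.imwrite('pics/t12.png',cv2.resize(T[150:330,220:480,::-1],None,fx=3,fy=3,interpolation=2))
```

```text
from [463.6 -74.3 252. ] w 85.7 t 41.1
  s [9.8, 11.8, 0.2] t [0.0, -0.0, 0.112]
  s [11.1, 10.7, 0.2] t [0.0, -0.0, 0.112]
  s [12.2, 9.4, 0.2] t [0.0, -0.0, 0.112]
  s [13.2, 7.9, 0.2] t [0.0, -0.0, 0.112]
  s [14.0, 6.4, 0.2] t [0.0, -0.0, 0.112]
  s [14.6, 4.8, 0.2] t [0.0, -0.0, 0.112]
  s [15.0, 3.2, 0.2] t [0.0, -0.0, 0.112]
  s [15.3, 1.4, 0.2] t [0.0, -0.0, 0.112]
  s [15.4, -0.3, 0.2] t [0.0, -0.0, 0.112]
  s [15.2, -2.0, 0.2] t [0.0, -0.0, 0.112]
  s [14.9, -3.6, 0.2] t [0.0, -0.0, 0.112]
  s [14.4, -5.3, 0.3] t [0.0, -0.0, 0.112]
  s [13.7, -6.9, 0.2] t [0.0, -0.0, 0.112]
  s [12.9, -8.4, 0.3] t [0.0, -0.0, 0.112]
  -- at [625.  68. 250.]
[(array([283., 178., 294., 210.]), 0.86), (array([309., 194., 341., 217.]), 0.65)] [(array([330., 255., 338., 264.]), 0.44)]
```

View pics/t12.png

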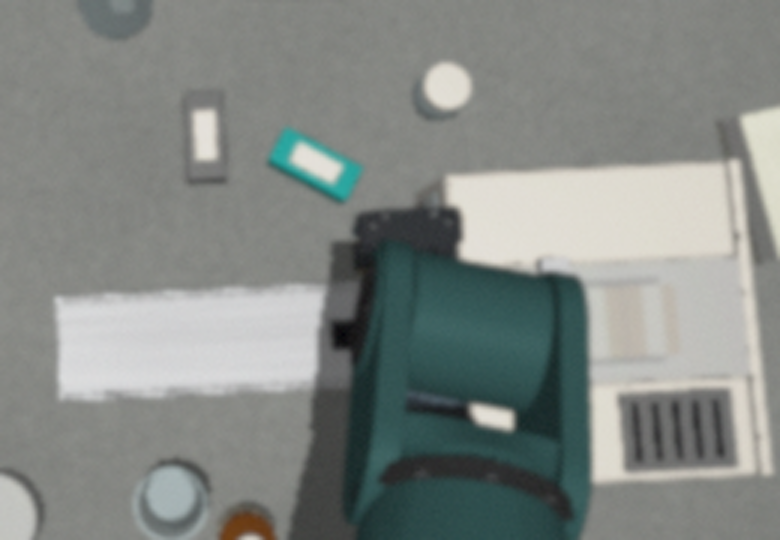

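The grey block is at px (288,196), unmoved, and is the one meant. The turquoise bar at (325,205) is the look-alike. I'll look at the ridge from near first, on the way.

Run:
```python
from h import *
plan([((430,-238,330),down(.03),0)])
```

```text
from [461.2 -73.8 244.3] w 91.1 t 41.3
  s [-11.7, -2.6, -6.1] t [0.0, -0.0, 0.112]
  s [-11.9, -1.3, -6.1] t [0.0, -0.0, 0.112]
  s [-11.9, 0.1, -6.1] t [0.0, -0.0, 0.112]
  s [-11.8, 1.4, -6.1] t [0.0, -0.0, 0.112]
  s [-11.6, 2.7, -6.1] t [0.0, -0.0, 0.112]
  s [-11.2, 4.0, -6.1] t [0.0, -0.0, 0.112]
  s [-10.7, 5.2, -6.1] t [0.0, -0.0, 0.112]
  s [-10.1, 6.4, -6.1] t [0.0, -0.0, 0.112]
  s [-9.3, 7.5, -6.2] t [0.0, -0.0, 0.112]
  s [-8.4, 8.5, -6.1] t [0.0, -0.0, 0.112]
  s [-7.4, 9.4, -6.2] t [0.0, -0.0, 0.112]
  s [-6.3, 10.1, -6.1] t [0.0, -0.0, 0.112]
  s [-5.1, 10.8, -6.2] t [0.0, -0.0, 0.112]
  s [-3.9, 11.3, -6.1] t [0.0, -0.0, 0.112]
  -- at [ 430. -238.  330.]
```

Emit:
{"op": "step_arm", "data": {"series": [{"slide": [-12, -3, -6], "turn": [0, 0, 0.112], "claw": 100}, {"slide": [-12, -1, -6], "turn": [0, 0, 0.112], "claw": 100}, {"slide": [-12, 0, -6], "turn": [0, 0, 0.112], "claw": 100}, {"slide": [-12, 1, -6], "turn": [0, 0, 0.112], "claw": 100}, {"slide": [-12, 3, -6], "turn": [0, 0, 0.112], "claw": 100}]}}

```text
time_s: 41.7
tcp_pos: [448.2, -133.7, 272.1]
ee_rot: [[0.51, 0.86, -0.004], [0.86, -0.51, 0.001], [-0.001, -0.004, -1.0]]
ft_force: [0.8, 0.1, 0.6]
gripper_width: 91.3
```

Emit:
{"op": "step_arm", "data": {"series": [{"slide": [-11, 4, -6], "turn": [0, 0, 0.112], "claw": 100}, {"slide": [-11, 5, -6], "turn": [0, 0, 0.112], "claw": 100}, {"slide": [-10, 6, -6], "turn": [0, 0, 0.112], "claw": 100}, {"slide": [-9, 8, -6], "turn": [0, 0, 0.112], "claw": 100}, {"slide": [-8, 9, -6], "turn": [0, 0, 0.112], "claw": 100}]}}

```text
time_s: 42.12
tcp_pos: [438.0, -192.3, 302.0]
ee_rot: [[0.889, 0.458, -0.004], [0.458, -0.889, 0.002], [-0.002, -0.003, -1.0]]
ft_force: [-0.2, 0.5, 0.2]
gripper_width: 91.3
```

Emit:
{"op": "step_arm", "data": {"series": [{"slide": [-7, 9, -6], "turn": [0, 0, 0.112], "claw": 100}, {"slide": [-6, 10, -6], "turn": [0, 0, 0.112], "claw": 100}, {"slide": [-5, 11, -6], "turn": [0, 0, 0.112], "claw": 100}, {"slide": [-4, 11, -6], "turn": [0, 0, 0.112], "claw": 100}, {"slide": [0, 0, 0], "turn": [0, 0, 0], "claw": 100}]}}

```text
time_s: 42.53
tcp_pos: [430.1, -239.3, 326.8]
ee_rot: [[1.0, 0.027, -0.002], [0.027, -1.0, 0.001], [-0.002, -0.001, -1.0]]
ft_force: [0.9, -0.1, 0.2]
gripper_width: 91.2
```

Emit:
{"op": "step_arm", "data": {"series": [{"slide": [0, 0, 0], "turn": [0, 0, 0], "claw": 100}, {"slide": [0, 0, 0], "turn": [0, 0, 0], "claw": 100}]}}

```text
time_s: 42.7
tcp_pos: [430.1, -237.5, 326.2]
ee_rot: [[0.999, 0.037, -0.003], [0.037, -0.999, 0.002], [-0.003, -0.002, -1.0]]
ft_force: [-1.6, 0.4, 0.2]
gripper_width: 91.3
```

Run:
```python
from h import *
print(sensors.state()['tcp_pos'],sensors.state()['ee_rot'][:,0])
im=snap('wrist','w13.png');W=get_calibration('wrist')
import pickle;pickle.dump(W,open('w13.pkl','wb'))
cv2.imwrite('pics/c13.png',cv2.resize(im[:260,120:440,::-1],(800,650))[:600])
```

```text
[ 430.09384032 -237.50135765  326.18128373] [ 0.99932411  0.03667201 -0.00254621]
```

View pics/c13.png

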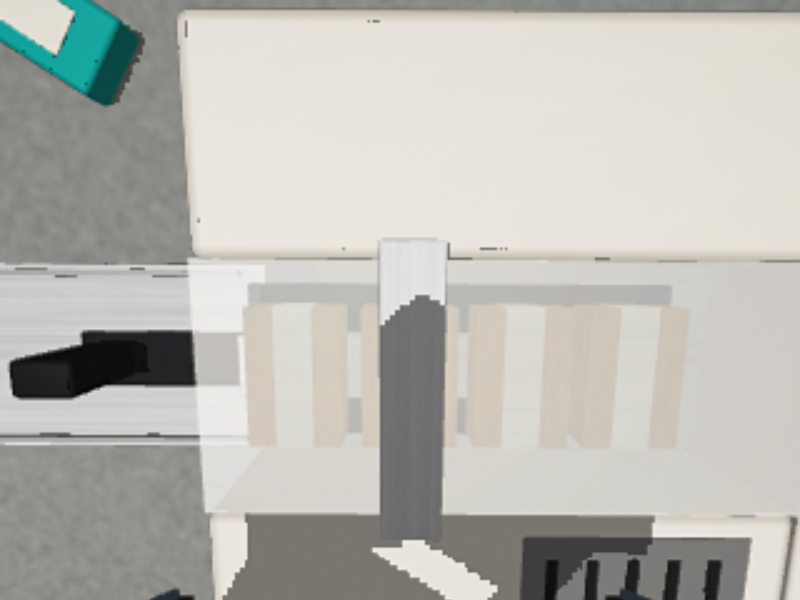

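c13 shows all four cartons under the clear roof. The ridge spans crop (379–448, 240) to (380–440, 537).

Run:
```python
from h import *
import pickle
np.set_printoptions(precision=1,suppress=True)
W=pickle.load(open('w13.pkl','rb'))
P=np.array([px2z(W,120+u/2.5,v/2.5,166)[:2] for u,v in [(379,240),(446,241),(380,538),(441,538)]]);print(P)
print('len',np.linalg.norm(P[0]-P[2]),np.linalg.norm(P[1]-P[3]),'w',np.linalg.norm(P[0]-P[1]),np.linalg.norm(P[2]-P[3]))
d=P[0]+P[1]-P[2]-P[3];print('centre',P.mean(0),'yaw',np.arctan2(d[1],d[0]))
# from rail: mouth/ridge expected
print('expected from rail', slot(-152-90,166))
plan([((430,-120,330),None,0),((625,68,250),down(.03),0)])
```

```text
[[ 525.8 -225.9]
 [ 526.4 -251.3]
 [ 407.4 -229.9]
 [ 408.3 -255.5]]
len 118.49224088877027 118.1167498301075 w 25.353752233347265 25.68169933122124
centre [ 467.  -240.6] yaw 0.03461260540320637
expected from rail [ 466.6 -239.   166. ]
from [ 430.2 -237.4  326.4] w 91.1 t 42.8
  s [1.0, -29.3, -0.9] t [0.0, 0.0, 0.0]
  s [1.0, -29.3, -0.8] t [0.0, 0.0, 0.0]
  s [1.0, -29.4, -0.9] t [0.0, 0.0, 0.0]
  s [1.1, -29.3, -0.8] t [0.0, 0.0, 0.0]
  -- at [ 430.  -120.   329.9]
  s [25.2, -22.6, 10.0] t [-0.0, 0.0, 0.001]
  s [25.2, -22.6, 10.0] t [-0.0, 0.0, 0.001]
  s [25.2, -22.6, 10.0] t [-0.0, 0.0, 0.001]
  s [25.2, -22.7, 10.0] t [-0.0, 0.0, 0.001]
  s [25.1, -22.7, 9.9] t [-0.0, 0.0, 0.001]
  s [25.1, -22.7, 10.0] t [-0.0, 0.0, 0.001]
  s [25.1, -22.7, 9.9] t [-0.0, 0.0, 0.001]
  s [25.2, -22.8, 10.0] t [-0.0, 0.0, 0.001]
  -- at [625.  68. 250.]
```

Emit:
{"op": "step_arm", "data": {"series": [{"slide": [24, -37, 0], "turn": [0, 0, 0], "claw": 100}, {"slide": [24, -34, 0], "turn": [0, 0, 0], "claw": 100}, {"slide": [24, -34, 9], "turn": [0, 0, 0], "claw": 100}, {"slide": [24, -34, 9], "turn": [0, 0, 0], "claw": 100}, {"slide": [24, -34, 9], "turn": [0, 0, 0], "claw": 100}]}}

```text
time_s: 43.17
tcp_pos: [542.4, -62.9, 300.3]
ee_rot: [[0.999, 0.036, -0.001], [0.036, -0.999, 0.0], [-0.001, -0.001, -1.0]]
ft_force: [0.5, -1.8, 0.3]
gripper_width: 91.3
```

Emit:
{"op": "step_arm", "data": {"series": [{"slide": [24, -34, 9], "turn": [0, 0, 0], "claw": 100}, {"slide": [24, -34, 9], "turn": [0, 0, 0], "claw": 100}, {"slide": [24, -34, 9], "turn": [0, 0, 0], "claw": 100}, {"slide": [14, -24, 9], "turn": [0, 0, 0], "claw": 100}, {"slide": [0, 0, 9], "turn": [0, 0, 0], "claw": 100}]}}

```text
time_s: 43.58
tcp_pos: [623.5, 65.7, 255.3]
ee_rot: [[0.999, 0.039, -0.001], [0.039, -0.999, 0.001], [-0.001, -0.001, -1.0]]
ft_force: [-0.2, -0.0, 0.1]
gripper_width: 91.2
```

Emit:
{"op": "step_arm", "data": {"series": [{"slide": [0, 0, 0], "turn": [0, 0, 0], "claw": 100}, {"slide": [0, 0, 0], "turn": [0, 0, 0], "claw": 100}]}}

```text
time_s: 43.75
tcp_pos: [621.2, 61.3, 255.7]
ee_rot: [[0.999, 0.035, -0.003], [0.035, -0.999, 0.0], [-0.003, -0.0, -1.0]]
ft_force: [-0.2, 0.6, 0.4]
gripper_width: 91.2
```

Run:
```python
from h import *
np.set_printoptions(precision=2,suppress=True)
print(sensors.state()['tcp_pos'],sensors.state()['ee_rot'][:,0])
im=snap('wrist','w14.png');W=get_calibration('wrist')
import pickle;pickle.dump(W,open('w14.pkl','wb'))
for q in trace('wrist','block_center')[:3]:
    m=q['region'];c=max(cv2.findContours(m.astype(np.uint8),0,2)[0],key=cv2.contourArea)[:,0]
    P=np.array([px2z(W,u,v,36)[:2] for u,v in c]).astype(np.float32)
    print(np.round(q['bbox']),round(q['p'],2),im[m].mean(0),cv2.minAreaRect(P))
cv2.imwrite('pics/c14.png',cv2.resize(im[60:260,180:420,::-1],None,fx=3,fy=3))
```

```text
[621.23  61.27 255.74] [ 1.    0.04 -0.  ]
[260. 106. 295. 181.] 0.85 [138.39 137.13 134.36] ((664.64599609375, 66.45716857910156), (88.56651306152344, 39.36695861816406), 2.0168426036834717)
[326. 138. 408. 205.] 0.63 [ 70.49 149.17 143.19] ((635.5402221679688, -40.41657638549805), (96.15808868408203, 42.310646057128906), 59.81077194213867)
```

View pics/c14.png

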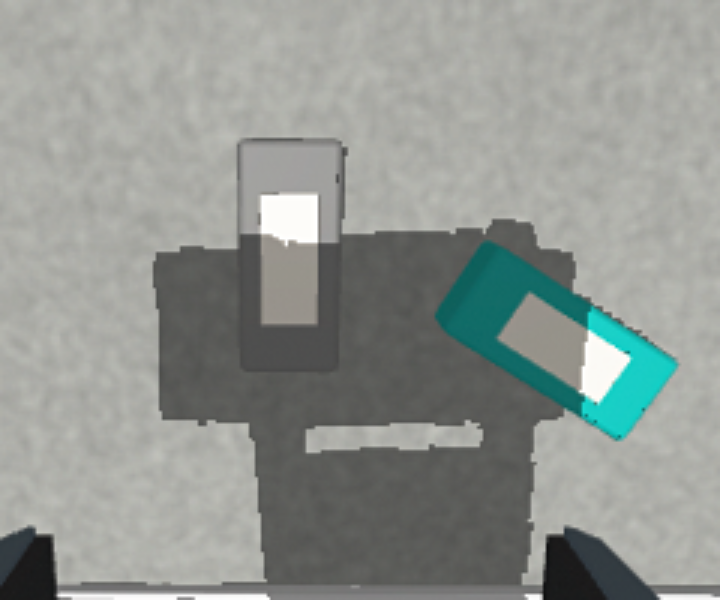

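The grey block with the pale inlay is at px (277,143), matching the description: 664.6, 66.5, yaw 0.035. The turquoise bar at px (367,171) is the look-alike. I'll part-open the gripper so it clears the turquoise bar.

Run:
```python
from h import *
plan([((664.6,66.5,75),down(.035),36)])
plan([((664.6,66.5,200),None,36),((467,-240,260),down(.033),36),((467,-240,205),None,20)],(664.6,66.5,4),down(.035))
```

```text
from [621.8  60.5 257.1] w 91.4 t 43.9
  s [7.2, -0.7, 30.3] t [-0.0, 0.0, -0.0]
  s [7.2, -0.8, 30.3] t [-0.0, 0.0, -0.0]
  s [7.2, -0.7, 30.4] t [-0.0, 0.0, -0.0]
  s [7.2, -0.8, 30.3] t [-0.0, 0.0, -0.0]
  s [7.2, -0.7, 30.4] t [-0.0, 0.0, -0.0]
  s [7.1, -0.8, 30.3] t [-0.0, 0.0, -0.0]
  -- at [664.6  66.5  75. ]
from [664.6  66.5   4. ] w 91.4 t 43.9
  s [0.0, 0.0, -32.7] t [0.0, 0.0, 0.0]
  s [0.0, 0.0, -32.7] t [0.0, 0.0, 0.0]
  s [0.0, 0.0, -32.6] t [0.0, 0.0, 0.0]
  s [0.0, 0.0, -32.7] t [0.0, 0.0, 0.0]
  s [0.0, 0.0, -32.7] t [0.0, 0.0, 0.0]
  s [0.0, 0.0, -32.6] t [0.0, 0.0, 0.0]
  -- at [664.6  66.5 200. ]
  s [-18.9, 27.2, -5.5] t [0.0, 0.0, 0.0]
  s [-18.9, 27.2, -5.5] t [0.0, 0.0, 0.0]
  s [-18.9, 27.2, -5.4] t [0.0, 0.0, 0.0]
  s [-18.9, 27.2, -5.5] t [0.0, 0.0, 0.0]
  s [-18.9, 27.2, -5.4] t [0.0, 0.0, 0.0]
  s [-19.0, 27.2, -5.5] t [0.0, 0.0, 0.0]
  s [-18.9, 27.2, -5.4] t [0.0, 0.0, 0.0]
  s [-19.0, 27.2, -5.5] t [0.0, 0.0, 0.0]
  s [-18.9, 27.3, -5.4] t [0.0, 0.0, 0.0]
  s [-19.0, 27.2, -5.5] t [0.0, 0.0, 0.0]
  s [-18.9, 27.3, -5.4] t [0.0, 0.0, 0.0]
  -- at [ 467. -240.  260.]
  s [-0.0, -0.0, 18.3] t [0.0, 0.0, 0.0]
  s [-0.0, -0.0, 18.3] t [0.0, 0.0, 0.0]
  s [-0.0, -0.0, 18.4] t [0.0, 0.0, 0.0]
  -- at [ 467. -240.  205.]
```

Emit:
{"op": "step_arm", "data": {"series": [{"slide": [8, -1, 30], "turn": [0, 0, 0], "claw": 66}, {"slide": [7, -1, 30], "turn": [0, 0, 0], "claw": 66}, {"slide": [7, -1, 30], "turn": [0, 0, 0], "claw": 66}, {"slide": [7, -1, 30], "turn": [0, 0, 0], "claw": 66}, {"slide": [7, 0, 30], "turn": [0, 0, 0], "claw": 66}]}}

```text
time_s: 44.27
tcp_pos: [658.3, 65.5, 106.3]
ee_rot: [[0.999, 0.033, 0.001], [0.033, -0.999, 0.001], [0.001, -0.001, -1.0]]
ft_force: [1.1, 0.6, 0.8]
gripper_width: 61.5
```

Emit:
{"op": "step_arm", "data": {"series": [{"slide": [7, 0, 30], "turn": [0, 0, 0], "claw": 66}, {"slide": [0, 0, 0], "turn": [0, 0, 0], "claw": 66}, {"slide": [0, 0, 0], "turn": [0, 0, 0], "claw": 66}, {"slide": [0, 0, 0], "turn": [0, 0, 0], "claw": 66}, {"slide": [0, 0, 0], "turn": [0, 0, 0], "claw": 66}]}}

```text
time_s: 44.68
tcp_pos: [665.8, 66.4, 79.1]
ee_rot: [[0.999, 0.033, 0.002], [0.033, -0.999, 0.001], [0.002, -0.001, -1.0]]
ft_force: [-0.2, 0.8, -0.8]
gripper_width: 60.1
```

Run:
```python
from h import *
np.set_printoptions(precision=2,suppress=True)
plan([((664.6,66.5,4.5),down(.035),15)])
im=snap('wrist');W=get_calibration('wrist')
for q in trace('wrist','block_center')[:3]:
    m=q['region'];c=max(cv2.findContours(m.astype(np.uint8),0,2)[0],key=cv2.contourArea)[:,0]
    P=np.array([px2z(W,u,v,36)[:2] for u,v in c]).astype(np.float32)
    print(np.round(q['bbox']),round(q['p'],2),im[m].mean(0),P.min(0),P.max(0),cv2.minAreaRect(P))
```

```text
from [665.8  66.4  79.1] w 60.1 t 44.7
  s [-0.3, -0.0, 14.9] t [-0.0, -0.0, -0.0]
  s [-0.3, -0.0, 14.9] t [-0.0, -0.0, -0.0]
  s [-0.3, -0.0, 14.9] t [-0.0, -0.0, -0.0]
  s [-0.2, -0.1, 15.0] t [-0.0, -0.0, -0.0]
  s [-0.3, -0.0, 14.9] t [-0.0, -0.0, -0.0]
  -- at [664.6  66.5   4.5]
[251. 166. 311. 294.] 0.9 [112.51 110.93 107.87] [619.57  46.69] [714.45  87.47] ((667.0592041015625, 67.24555969238281), (94.43986511230469, 39.349178314208984), 1.5348576307296753)
[361. 224. 492. 292.] 0.9 [ 39.85 135.18 129.95] [627.66 -88.31] [681.1   10.19] ((640.1883544921875, -36.73798370361328), (101.24169921875, 40.693424224853516), 60.43416976928711)
```

Emit:
{"op": "step_arm", "data": {"series": [{"slide": [-0.3, 0, 18], "turn": [0, 0.002, -0.001], "claw": 66}, {"slide": [-0.3, 0, 18], "turn": [0, 0, 0], "claw": 66}, {"slide": [-0.3, -0.3, 18], "turn": [0, 0, 0], "claw": 66}, {"slide": [-0.3, 0, 12], "turn": [0, 0, 0], "claw": 66}, {"slide": [0, 0, 8], "turn": [0, 0, 0], "claw": 66}], "squeeze": 35}}

```text
time_s: 45.2
tcp_pos: [663.4, 66.9, 2.1]
ee_rot: [[0.999, 0.035, 0.001], [0.035, -0.999, 0.0], [0.001, -0.0, -1.0]]
ft_force: [-0.8, 1.0, -0.5]
gripper_width: 60.0
```

Emit:
{"op": "step_arm", "data": {"series": [{"slide": [0, 0, 0], "turn": [0, 0, 0], "claw": 45}, {"slide": [0, 0, 0], "turn": [0, 0, 0], "claw": 25}, {"slide": [0, 0, 0], "turn": [0, 0, 0], "claw": 20}, {"slide": [0, 0, 0], "turn": [0, 0, 0], "claw": 20}, {"slide": [0, 0, 0], "turn": [0, 0, 0], "claw": 20}]}}

```text
time_s: 45.62
tcp_pos: [664.4, 66.9, 3.7]
ee_rot: [[0.999, 0.034, 0.003], [0.034, -0.999, 0.001], [0.003, -0.0, -1.0]]
ft_force: [-0.6, 0.3, 6.4]
gripper_width: 39.9
```

Emit:
{"op": "step_arm", "data": {"series": [{"slide": [0, 0, 0], "turn": [0, 0, 0], "claw": 20}, {"slide": [0, 0, 0], "turn": [0, 0, 0], "claw": 20}]}}

```text
time_s: 45.78
tcp_pos: [664.4, 66.9, 3.7]
ee_rot: [[0.999, 0.034, 0.003], [0.034, -0.999, 0.001], [0.003, -0.0, -1.0]]
ft_force: [-1.0, 0.1, 7.3]
gripper_width: 39.9
```

Emit:
{"op": "step_arm", "data": {"series": [{"slide": [0, 0, -15], "turn": [0, 0, 0], "claw": 20}, {"slide": [0, 0, -33], "turn": [0, 0, 0], "claw": 20}, {"slide": [0, 0, -38], "turn": [0, 0, 0], "claw": 20}, {"slide": [0, 0, -38], "turn": [0, 0, 0], "claw": 20}, {"slide": [0, 0, -38], "turn": [0, 0, 0], "claw": 20}]}}

```text
time_s: 46.2
tcp_pos: [663.0, 66.8, 167.4]
ee_rot: [[0.999, 0.035, 0.001], [0.035, -0.999, 0.001], [0.001, -0.0, -1.0]]
ft_force: [1.3, -0.9, -1.2]
gripper_width: 39.5
```

Emit:
{"op": "step_arm", "data": {"series": [{"slide": [0, 0, -35], "turn": [0, 0, 0], "claw": 20}, {"slide": [-19, 27, -6], "turn": [0, 0, 0], "claw": 20}, {"slide": [-19, 27, -6], "turn": [0, 0, 0], "claw": 20}, {"slide": [-19, 27, -6], "turn": [0, 0, 0], "claw": 20}, {"slide": [-19, 27, -6], "turn": [0, 0, 0], "claw": 20}]}}

```text
time_s: 46.62
tcp_pos: [590.0, -44.6, 224.9]
ee_rot: [[0.999, 0.035, 0.002], [0.035, -0.999, 0.0], [0.002, -0.0, -1.0]]
ft_force: [1.0, -0.5, -0.8]
gripper_width: 39.7
```

Emit:
{"op": "step_arm", "data": {"series": [{"slide": [-19, 27, -6], "turn": [0, 0, 0], "claw": 20}, {"slide": [-19, 27, -6], "turn": [0, 0, 0], "claw": 20}, {"slide": [-19, 27, -6], "turn": [0, 0, 0], "claw": 20}, {"slide": [-19, 27, -6], "turn": [0, 0, 0], "claw": 20}, {"slide": [-19, 27, -6], "turn": [0, 0, 0], "claw": 20}]}}

```text
time_s: 47.03
tcp_pos: [499.5, -183.0, 254.6]
ee_rot: [[0.999, 0.035, 0.002], [0.035, -0.999, 0.0], [0.002, -0.0, -1.0]]
ft_force: [0.7, -0.3, -2.2]
gripper_width: 39.9
```

Emit:
{"op": "step_arm", "data": {"series": [{"slide": [-19, 27, -6], "turn": [0, 0, 0], "claw": 20}, {"slide": [-19, 27, 0], "turn": [0, 0, 0], "claw": 20}, {"slide": [0, 0, 15], "turn": [0, 0, 0], "claw": 20}, {"slide": [0, 0, 20], "turn": [0, 0, 0], "claw": 20}, {"slide": [0, 0, 0], "turn": [0, 0, 0], "claw": 20}]}}

```text
time_s: 47.45
tcp_pos: [462.8, -236.8, 222.4]
ee_rot: [[0.999, 0.033, -0.002], [0.033, -0.999, 0.002], [-0.002, -0.002, -1.0]]
ft_force: [-1.3, 1.3, -2.0]
gripper_width: 39.8
```

Emit:
{"op": "step_arm", "data": {"series": [{"slide": [0, 0, 0], "turn": [0, 0, 0], "claw": 20}, {"slide": [0, 0, 0], "turn": [0, 0, 0], "claw": 20}, {"slide": [0, 0, 0], "turn": [0, 0, 0], "claw": 20}]}}

```text
time_s: 47.7
tcp_pos: [465.4, -237.2, 225.6]
ee_rot: [[0.999, 0.035, 0.002], [0.035, -0.999, -0.0], [0.002, 0.0, -1.0]]
ft_force: [0.3, -0.4, -1.1]
gripper_width: 39.9
```

Run:
```python
from h import *
np.set_printoptions(precision=2,suppress=True)
plan([((467,-240,170.5),down(.033),15)])
st=sensors.state(); R=st['ee_rot'];p=st['tcp_pos'];W=get_calibration('wrist');snap('wrist','w15.png')
# block expected in hand vs seen
c=p-R[:,2]*14.3  # centre
for q in trace('wrist','block_center')[:1]:
    m=q['region'];k=max(cv2.findContours(m.astype(np.uint8),0,2)[0],key=cv2.contourArea)[:,0]
    P=np.array([px2z(W,u,v,c[2]+18)[:2] for u,v in k]);print(q['p'],P.min(0),P.max(0),'exp end x',c[0]+45)
T=snap('top'); C=get_calibration('top')
for q in trace('top','block_center')[:2]:
    m=q['region'];k=max(cv2.findContours(m.astype(np.uint8),0,2)[0],key=cv2.contourArea)[:,0]
    P=np.array([px2z(C,u,v,c[2]+18)[:2] for u,v in k]);print(q['p'],P.min(0),P.max(0))
```

```text
from [ 465.4 -237.2  225.6] w 39.9 t 47.7
  s [0.3, 0.7, 13.8] t [0.0, -0.001, 0.001]
  s [0.4, 0.7, 13.8] t [0.0, -0.001, 0.001]
  s [0.4, 0.7, 13.7] t [0.0, -0.001, 0.001]
  s [0.4, 0.8, 13.8] t [0.0, -0.001, 0.001]
  -- at [ 467.  -240.   170.5]
0.79 [ 565.12 -183.73] [ 585.38 -143.29] exp end x 510.3557973638955
0.81 [571.59 -54.37] [630.21  22.49]
```

Emit:
{"op": "step_arm", "data": {"series": [{"slide": [0.4, 0.7, 16], "turn": [0, -0.002, 0.002], "claw": 20}, {"slide": [0.4, 0.7, 16], "turn": [0, 0, 0], "claw": 20}, {"slide": [0.4, 0.7, 12], "turn": [0, 0, 0], "claw": 20}, {"slide": [0.4, 0.6, 7], "turn": [0, 0, 0], "claw": 20}, {"slide": [0, 0, 3], "turn": [0, 0, 0], "claw": 20}]}}

```text
time_s: 48.32
tcp_pos: [466.2, -239.7, 169.5]
ee_rot: [[0.999, 0.032, -0.002], [0.032, -0.999, 0.001], [-0.002, -0.001, -1.0]]
ft_force: [-15.9, 11.6, 41.2]
gripper_width: 39.9
```

Emit:
{"op": "step_arm", "data": {"series": [{"slide": [0, 0, 0], "turn": [0, 0, 0], "claw": 20}, {"slide": [0, 0, 0], "turn": [0, 0, 0], "claw": 20}, {"slide": [0, 0, 0], "turn": [0, 0, 0], "claw": 20}]}}

```text
time_s: 48.57
tcp_pos: [466.7, -240.0, 170.7]
ee_rot: [[0.999, 0.032, -0.0], [0.032, -0.999, 0.0], [-0.0, -0.0, -1.0]]
ft_force: [-0.1, 0.1, -1.2]
gripper_width: 39.9
```

Run:
```python
from h import *
plan([((467,-240,170.2),down(.033),15)])
im=snap('wrist','w16.png');W=get_calibration('wrist')
g=im.astype(float).mean(2)
for x in (505,510,512,515,525): print(x,proj(W,(x,-239+.033*(x-467),202)).round(1))
print([(r,round(g[r,270:290].mean())) for r in range(170,300,6)])
```

```text
from [ 466.7 -240.   170.7] w 39.9 t 48.6
  s [0.3, 0.0, 0.5] t [-0.0, 0.0, -0.001]
  -- at [ 467.  -240.   170.2]
505 [277.8 217.5]
510 [277.8 206.7]
512 [277.8 202.3]
515 [277.8 195.6]
525 [277.8 172.8]
[(170, 107), (176, 107), (182, 107), (188, 111), (194, 55), (200, 55), (206, 58), (212, 61), (218, 61), (224, 61), (230, 60), (236, 60), (242, 61), (248, 69), (254, 114), (260, 114), (266, 113), (272, 114), (278, 113), (284, 113), (290, 113), (296, 113)]
```

Emit:
{"op": "step_arm", "data": {"series": [{"slide": [0.2, 0, 0.4], "turn": [0, 0, 0], "claw": 20}, {"slide": [0, 0, 0], "turn": [0, 0, 0], "claw": 20}, {"slide": [0, 0, 0], "turn": [0, 0, 0], "claw": 50}, {"slide": [0, 0, 0], "turn": [0, 0, 0], "claw": 60}, {"slide": [0, 0, 0], "turn": [0, 0, 0], "claw": 70}]}}

```text
time_s: 49.03
tcp_pos: [466.7, -239.9, 170.0]
ee_rot: [[0.999, 0.032, -0.001], [0.032, -0.999, 0.0], [-0.001, -0.0, -1.0]]
ft_force: [-0.1, -0.4, -0.4]
gripper_width: 56.3
```

Emit:
{"op": "step_arm", "data": {"series": [{"slide": [0, 0, 0], "turn": [0, 0, 0], "claw": 70}, {"slide": [0, 0, -10], "turn": [0, 0, 0], "claw": 80}, {"slide": [0, 0, -30], "turn": [0, 0, 0], "claw": 80}, {"slide": [0, 0, -35], "turn": [0, 0, 0], "claw": 80}, {"slide": [-20, 0, -35], "turn": [0, 0, 0], "claw": 80}]}}

```text
time_s: 49.45
tcp_pos: [448.1, -240.5, 282.0]
ee_rot: [[0.999, 0.033, -0.0], [0.033, -0.999, 0.0], [-0.0, -0.0, -1.0]]
ft_force: [0.1, -0.4, 0.3]
gripper_width: 73.0
```

Emit:
{"op": "step_arm", "data": {"series": [{"slide": [-20, 0, -35], "turn": [0, 0, 0], "claw": 80}, {"slide": [0, 0, -20], "turn": [0, 0, 0], "claw": 80}, {"slide": [0, 0, 0], "turn": [0, 0, 0], "claw": 80}, {"slide": [0, 0, 0], "turn": [0, 0, 0], "claw": 80}, {"slide": [0, 0, 0], "turn": [0, 0, 0], "claw": 80}]}}

```text
time_s: 49.87
tcp_pos: [426.6, -241.0, 334.5]
ee_rot: [[0.999, 0.032, -0.001], [0.032, -0.999, 0.001], [-0.001, -0.001, -1.0]]
ft_force: [1.2, -1.0, 0.4]
gripper_width: 73.0
```

Run:
```python
from h import *
np.set_printoptions(precision=2,suppress=True)
st=sensors.state();print(st['tcp_pos'],st['time_s'])
im=snap('wrist','w17.png');W=get_calibration('wrist')
for q in trace('wrist','block_center')[:3]:
    m=q['region'];k=max(cv2.findContours(m.astype(np.uint8),0,2)[0],key=cv2.contourArea)[:,0]
    P=np.array([px2z(W,u,v,202)[:2] for u,v in k]).astype(np.float32)
    print('block',np.round(q['bbox']),round(q['p'],2),im[m].mean(0),cv2.minAreaRect(P))
# bright inlay inside block: centre is block centre
for n in ['carton0_center']:
    for q in trace('wrist',n): print(n,np.round(q['bbox']),round(q['p'],2))
c=get_calibration('wrist')
print('exp block corners',[proj(W,(467+sx*45,-240+sy*20,202)).round() for sx in(-1,1) for sy in (-1,1)])
S=snap('side')
C=get_calibration('side')
for q in spot_in('side','block_center'): print('side',np.round(q['bbox']),round(q['p'],2))
print('exp side',proj(C,(467,-240,184)))
for q in spot_in('side','jar'): print('jar',np.round(q['bbox']),round(q['p'],2))
for q in spot_in('side','handle'): print('handle',np.round(q['bbox']),round(q['p'],2),proj(C,(461,-68,115)))
```

```text
[ 426.6  -241.01  334.45] 49.8667
block [260. 111. 304. 205.] 0.7 [99.56 98.19 95.54] ((466.13433837890625, -239.44400024414062), (87.52388763427734, 39.453487396240234), 1.8301769495010376)
block [ 98.   2. 174.  38.] 0.56 [ 78.27 166.65 160.12] ((585.3932495117188, -119.40161895751953), (57.757694244384766, 25.69845962524414), 60.499481201171875)
exp block corners [array([300., 207.]), array([258., 206.]), array([305., 108.]), array([259., 107.])]
side [256. 308. 305. 344.] 0.97
side [307. 254. 323. 286.] 0.85
exp side [282.59 325.63]
jar [350. 289. 370. 317.] 0.71
```

```bash
python3 -c "
from h import *
print(arm.job_done())"
```

```text
the job is handed in; nothing more can be done
None
```

I handed the job in at about 50 s of the 200 s allowed, with every step done in the order asked; no verdict came back.

- **Carriage out and loaded:** I drew it out until it met its end stop (about 30 N). I then laid four cartons (three from the rack, one from the bench) about 54 mm apart across the rail. The pictures showed them square and centred to about 1 mm, and the rack empty.
- **Carriage home:** I pushed it in until it met the home stop, 270 mm from the drawn-out position. Seen through the clear roof, all four cartons were still on the rail.
- **Block:** I laid the grey block on the ridge. The last picture put it at (466.1, -239.4) with yaw 0.032. I had measured the ridge centre at (467.0, -240.6) with yaw 0.035, so it is within about 1.5 mm.
- **Left alone:** The jar shows at the same place in the side picture. I did not touch the turquoise or yellow look-alikes.

**Checks that failed or disagreed:**
- There was a brief peak of about 41 N at the wrist when the block touched the ridge. It was the held block pressing, not the arm or gripper body, and it was gone at the next reading.
- The final side-camera check did not find the handle. That the carriage is fully home rests on the stop force, the distance travelled and the earlier picture through the roof.

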